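# Sort inspected lens cells and filter cubes into their carrier trays

## Task

Inspection is over: sort the five loose parts on the bench. Put the two good blue lens cells into the two free pockets of the white tray with round pockets and the two aluminium filter cubes into the two free pockets of the white tray with square ones, one part to a pocket and fully seated, and the lens cell with the red sticker upright on the floor of the red reject bin. They are optics: set each one down gently, never let it drop, and do not disturb the two parts already in the trays.

Things in the scene. Friction and masses are not known exactly. Their poses are not given: they have to be found in the camera images.
- cell_a: Good lens cell: upright blue-anodised cylinder with dark grip grooves and a pale glass lens on top, 44 mm diameter, 34 mm tall, about 70 g. No sticker; stands loose on the bench at the start. Origin: centre of its underside; z up.
- cell_b: Second good lens cell, exactly like cell_a (44 mm diameter, 34 mm tall, no sticker); stands loose on the bench at the start. Origin: centre of its underside; z up.
- cell_reject: Rejected lens cell, like cell_a (44 mm diameter, 34 mm tall) but with a round red sticker, 21 mm across, on its glass; stands loose on the bench at the start. Origin: centre of its underside; z up.
- cube_a: Filter cube: bright aluminium block 38 x 38 mm, 34 mm tall, about 90 g, with an amber window in its top and a round amber window in each side. It stands loose on the bench at the start. Origin: centre of its underside; z up, x and y square to its side faces.
- cube_b: Second filter cube, exactly like cube_a; stands loose on the bench at the start. Origin: centre of its underside; z up, x and y square to its side faces.
- cell_done: Lens cell like cell_a that already stands in the round tray's y = -62 mm pocket; leave it alone. Origin: centre of its underside; z up.
- cube_done: Filter cube like cube_a that already stands in the square tray's y = -62 mm pocket; leave it alone. Origin: centre of its underside; z up.
- tray_round: Tray for lens cells. White, fixed to the bench, 78 mm (x) by 196 mm (y), 18 mm tall. Three pockets, round, 62 mm in diameter, 10 mm deep (floor 8 mm above the bench), centred at y = -62, 0, +62 mm. The one at -62 already holds a part; 0 and +62 are empty. A seated part stands 24 mm proud. Origin: centre of the underside, z up.
- tray_square: Tray for filter cubes. White, fixed to the bench, 78 mm (x) by 196 mm (y), 18 mm tall. Three pockets, square, 54 x 54 mm, with sides along the tray's x and y, 10 mm deep (floor 8 mm above the bench), centred at y = -62, 0, +62 mm. The one at -62 already holds a part; 0 and +62 are empty. A seated part stands 24 mm proud. Origin: centre of the underside, z up.
- reject_bin: Open red plastic bin fixed to the bench, 110 mm (its x) by 130 mm (its y) outside, 30 mm tall, walls 4 mm thick, inner floor 4 mm above the bench. Origin: centre of its underside, z up.
Mind the look-alikes: they are no part of the job. Leave any green or turquoise look-alike of the cube_a alone.

How it is judged:
By the outcome, as a careful person would: the job done as asked, in the order asked, and still so for the second after the job is handed in, with the robot touching nothing.
It also fails if it takes over 99 s, if anything falls off the work surface, if the arm or the gripper's body presses on something with over 40 N, if the wrist force passes 120 N, or if a joint passes its speed limit or range.

## Robot

A 6-joint arm with a two-finger parallel gripper is mounted at the origin on the work surface. World frame = base frame: x ahead of the robot, y to its left, z up, the work surface at z = 0. Lengths are in m, angles in rad, forces in N, time in s.
With the tool pointing down it reaches from about 0.275 to 0.725 m from the base axis. Payload 15.9 kg.
Tool frame: the origin (TCP) lies between the finger pads; the fingertips stand robot.tip_reach ahead of it and the grasp point (between the pads) lies 5 mm behind it (robot.tip_reach is the distance from the TCP to the fingertips, in m); z points along the fingers, y is the direction in which the jaws open and shut (so a half turn about z gives the same grasp; the last joint's range is limited). The gripper opens to 85 mm and grips with 20 to 120 N. Pads are 22 mm wide; open, the fingers measure 114 mm over their backs; the gripper's body (76 mm by 85 mm) begins 54 mm behind the grasp point. The pads swing forward as they close: fully open they stand 13 mm farther back than shut.
Start: joints at [0, 0.213, -0.034, 1.323, 0, 1.571], TCP at [0.5, -0, 0.245] pointing down, gripper open.
Joint ranges: [-2.98, 2.98], [-0.74, 1.72], [-1.14, 1.35], [-2.1, 2.04], [-1.57, 1.44], [-3.14, 3.14]. Speed limits (rad/s): [1.89, 1.89, 2.39, 2.57, 3.14, 3.14].

## Interface

Orientations are given as a unit quaternion [x, y, z, w].
In Python, from rig import robot gives the robot as it stands.
- The arm moves only by the tool carry_out, never from a script. Its arguments are lists of equal length, an entry for each row: "offset": the shift along the world's x, y, z each as a share of 0.04 m, from -1 to 1, a list of three; "rotation": the turn, a rotation vector about the world's x, y, z each as a share of 4 degrees, from -1 to 1, a list of three; "grip": the opening, from 0 (shut) to 1 (fully open). A call has 1 to 5 rows; each row shifts and turns the commanded pose from where the row before left it; what a row does not reach is not made up. A row lasts 1/10 s, in which the tool goes at most 50 mm and 8.59 degrees, less where a joint would pass 70% of its speed; a pose out of reach is approached as far as the arm can. A call with a number of a shift or a turn outside -1 to 1 is refused whole. A call with a gripper value outside its range is refused whole. The fingers move at their own pace and stop on an object; "newtons" is the grip in N (left out, the last holds). Time passes only in rows, so rows that do not move let the fingers close. It gives the time, the measured TCP pose, the force and the opening at its end, in the units of the state.
- robot.state(): the state, without advancing time (a new reading comes with each control period).
- robot.camera(name): name is "scene" or "side" or "wrist"; returns the picture (420x560x3 uint8, red, green, blue); there is no depth.
- robot.camera_info(name): a dict with "intrinsics" (3x3 intrinsics, pixels), "k1" (the pictures are not rectified: a ray, as slopes to the right and down, at radius r is drawn at 1 + k1 r^2 times it, then the intrinsics apply), "T" (4x4, takes a point from camera to world coordinates); the wrist camera has in their place "T_tool_cam" (4x4, takes a point from camera to tool coordinates, whose origin is the TCP and whose axes are the flange's). Camera axes: x right, y up, looking along -z (the intrinsics and any distortion apply to the point x, -y, -z); pixel columns grow to the right and rows downward; lengths in m; the calibration is good to about 2 mm. A picture is of the moment at which its call begins: read the wrist's pose just before it. camera_info takes no time and is no camera call.
- robot.sign_off(): hands the job in, once; it reports no verdict.
The state is a dict: "t": time; "qpos": joint angles; "joint_velocities": joint speeds; "joint_torque": joint torques, N m; "ee_pos": TCP position; "tcp_rot": TCP orientation; "contact_force": force on the tool from outside, world axes, zero at the start; "moment": the same for the moment, N m; "grip_width": finger opening in m.
Only numpy, scipy, OpenCV 4.12 (cv2) and the standard library are available. Lean on these libraries where they do the work, as an engineer would, in place of code of your own. Each camera call takes 0.05 s, during which the arm holds its last target.

## Working session

There is one attempt and no reset: what is moved stays moved. The work goes in short steps, Python scripts to look and compute and a tool call to move; the robot and the scene stay as the last step left them, time stands still between calls to the robot, and variables do not carry over. Pictures are saved under pics/ and viewed, and the job is handed in when it is done.

Besides the shell and the picture viewer there is one more tool, called after "Request:" by a JSON object that holds its "api" and its "payload", one argument or row to a line. carry_out: Moves the arm, as the interface text tells. Shift numbers are shares of 0.04 m and turn numbers shares of 4 degrees, none past 1 either way. Its arguments: {"type":"object","properties":{"offset":{"type":"array","items":{"type":"array","items":{"type":"number"}}},"rotation":{"type":"array","items":{"type":"array","items":{"type":"number"}}},"grip":{"type":"array","items":{"type":"number"}},"newtons":{"type":"number"}},"required":["offset","rotation","grip"]}

```bash
ls; mkdir -p pics
python3 - <<'E'
from rig import robot
import cv2,json
print(robot.state(), robot.tip_reach)
for n in ["scene","side","wrist"]:
    print(n,robot.camera_info(n))
    cv2.imwrite(f"pics/{n}0.png",robot.camera(n)[:,:,::-1])
E
```

```text
pics
{'t': 0.0, 'qpos': array([ 1.19192591e-05,  2.13359814e-01, -3.50407421e-02,  1.32349654e+00,
        1.49394598e-06,  1.57080774e+00]), 'joint_velocities': array([0.00101142, 0.00105091, 0.00228808, 0.00020966, 0.00022471,
       0.00169118]), 'joint_torque': array([-1.43474466e-03, -6.86183596e+01,  4.87125492e+01,  1.75234705e-02,
       -1.83502889e-04, -7.31988712e-05]), 'ee_pos': array([4.99684361e-01, 6.40644146e-06, 2.44821608e-01]), 'tcp_rot': array([ 7.07106496e-01,  7.07106852e-01, -3.88658428e-04, -3.89705727e-04]), 'contact_force': array([-0.56900286, -0.40471772,  0.37286429]), 'moment': array([-0.01379628, -0.02734349,  0.03555704]), 'grip_width': 0.08533223884796814} 0.014
scene {'intrinsics': array([[534.251873  ,   0.        , 273.25467755],
       [  0.        , 534.251873  , 201.1970753 ],
       [  0.        ,   0.        ,   1.        ]]), 'k1': -0.1660255848720828, 'T': array([[-0.13356224, -0.71143709,  0.68994087,  1.24774396],
       [ 0.99096511, -0.1044559 ,  0.08412564,  0.05130654],
       [ 0.01221829,  0.69494333,  0.71896069,  0.82936535],
      
[... 370 characters left out ...]
7,  0.64549548],
       [ 0.00714724,  0.75444185,  0.65632797,  0.63403752],
       [ 0.        ,  0.        ,  0.        ,  1.        ]])}
wrist {'intrinsics': array([[302.4423983 ,   0.        , 272.82819993],
       [  0.        , 302.4423983 , 207.12958297],
       [  0.        ,   0.        ,   1.        ]]), 'k1': 0.002070945136004795, 'T_tool_cam': array([[-2.88015839e-04,  9.64636490e-01,  2.63583685e-01,
         6.75491371e-02],
       [ 9.99999873e-01,  3.87056712e-04, -3.23818317e-04,
         8.10101870e-04],
       [-4.14388799e-04,  2.63583558e-01, -9.64636479e-01,
        -1.28391720e-01],
       [ 0.00000000e+00,  0.00000000e+00,  0.00000000e+00,
         1.00000000e+00]])}
```

View pics/scene0.png

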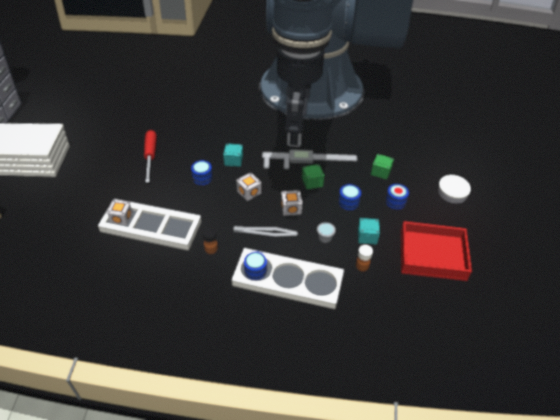

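View pics/side0.png

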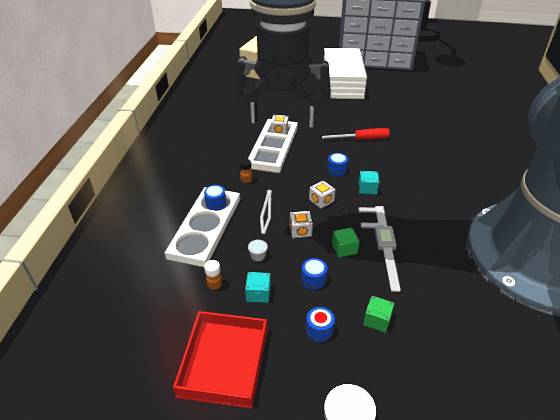

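View pics/wrist0.png

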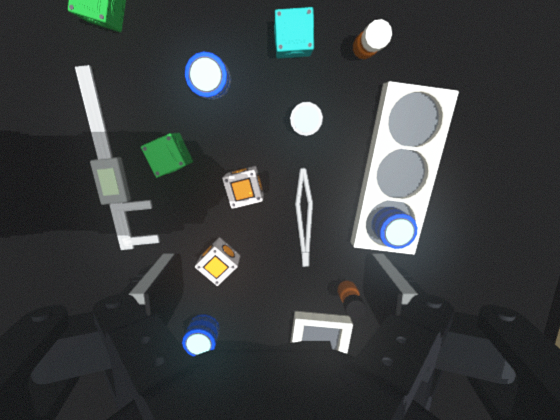

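The scene, side and wrist views show all five parts: blue cells near scene (202,172), (350,196) and the stickered one at (398,195), and cubes at (249,186) and (291,203). They also show the square tray at (150,224), the round tray at (288,277) and the bin at (436,250). The green and turquoise cubes are decoys. Next I measure positions with colour masks.

```bash
cat > h.py <<'E'
import numpy as np,cv2
from rig import robot
from scipy.spatial.transform import Rotation as R
def camT(n,st=None):
    i=robot.camera_info(n)
    if n!="wrist": return i,i["T"]
    st=st or robot.state()
    M=np.eye(4);M[:3,:3]=R.from_quat(st["tcp_rot"]).as_matrix();M[:3,3]=st["ee_pos"]
    return i,M@i["T_tool_cam"]
def cast(n,px,z,st=None):
    i,T=camT(n,st)
    p=np.asarray(px,float).reshape(-1,1,2)
    u=cv2.undistortPoints(p,i["intrinsics"],np.array([i["k1"],0,0,0.])).reshape(-1,2)
    d=np.c_[u[:,0],-u[:,1],-np.ones(len(u))]@T[:3,:3].T
    o=T[:3,3]
    return o+d*((z-o[2])/d[:,2])[:,None]
def hsv(im): return cv2.cvtColor(im,cv2.COLOR_RGB2HSV)
def blobs(m,amin=20):
    n,l,s,c=cv2.connectedComponentsWithStats(m.astype(np.uint8))
    return [(c[k],s[k],l==k) for k in range(1,n) if s[k,4]>=amin]
E
python3 - <<'E'
import cv2,numpy as np
from h import *
np.set_printoptions(precision=4,suppress=True)
for n in ["scene","side","wrist"]:
    im=cv2.imread(f"pics/{n}0.png")[:,:,::-1].copy();H=hsv(im);h,s,v=H[...,0],H[...,1],H[...,2]
    print(n)
    for name,m,z in [("glass",(h>85)&(h<112)&(s>20)&(s<150)&(v>190),.034),("amber",(h>8)&(h<28)&(s>150)&(v>190),.034),("red",((h<5)|(h>174))&(s>170)&(v>120),.034),
        ("blue",(h>108)&(h<128)&(s>150)&(v>60),.02)]:
        for c,st,_ in blobs(m,15):
            print(name,c.round(1),st[4],st[2:4],cast(n,c,z)[0])
E
```

```text
scene
glass [200.9 166.7] 140 [16 12] [ 0.4024 -0.2143  0.034 ]
glass [350.  191.3] 161 [17 13] [0.4318 0.1154 0.034 ]
glass [398.3 190.9] 72 [17 12] [0.4152 0.2188 0.034 ]
glass [325.8 229. ] 139 [15 11] [0.5452 0.0714 0.034 ]
glass [254.8 259.6] 248 [19 17] [ 0.6404 -0.0557  0.034 ]
amber [248.5 180.5] 34 [8 6] [ 0.4309 -0.1027  0.034 ]
amber [118.1 206.4] 43 [9 6] [ 0.5461 -0.3577  0.034 ]
red [149.6 142.6] 232 [11 26] [ 0.3379 -0.3528  0.034 ]
red [434.4 249.4] 3064 [69 58] [0.5682 0.2856 0.034 ]
blue [201.9 175.4] 247 [21 24] [ 0.4152 -0.2102  0.02  ]
blue [348.9 200. ] 271 [23 25] [0.4443 0.1152 0.02  ]
blue [396.  199.1] 252 [22 25] [0.4267 0.216  0.02  ]
blue [255.2 270.7] 198 [22 19] [ 0.6558 -0.0527  0.02  ]
side
glass [338.8 157.2] 46 [15 10] [ 0.3981 -0.2176  0.034 ]
glass [214.1 190.4] 49 [17 11] [ 0.6492 -0.0655  0.034 ]
glass [257.3 245.9] 137 [15 12] [0.5347 0.079  0.034 ]
glass [311.7 268. ] 40 [19 14] [0.4333 0.1188 0.034 ]
glass [312.1 316.7] 22 [ 6 15] [0.4247 0.2186 0.034 ]
amber [279.4 118.5] 33 [9 4] [ 0.5537 -0.3687  0.034 ]
amber [278.  128.5] 17 [5 4] [ 0.55
[... 553 characters left out ...]
21 0.2263 0.02  ]
wrist
glass [190.6  74.5] 16 [ 3 16] [0.4151 0.1176 0.034 ]
glass [210.   88.7] 15 [15  6] [0.4346 0.1038 0.034 ]
glass [400.1 232.7] 110 [28 27] [ 0.652  -0.0568  0.034 ]
glass [406.7 241.8] 43 [29 22] [ 0.6612 -0.0684  0.034 ]
glass [197.8 343.8] 99 [26 21] [ 0.4009 -0.213   0.034 ]
amber [242.  189.4] 293 [21 20] [ 0.4652 -0.0041  0.034 ]
amber [215.5 266.8] 260 [22 21] [ 0.43   -0.1012  0.034 ]
blue [201.8  76.4] 372 [43 47] [0.4236 0.1178 0.02  ]
blue [396.1 228.1] 292 [37 34] [ 0.6526 -0.0559  0.02  ]
blue [207.6 317.6] 54 [24 13] [ 0.4128 -0.183   0.02  ]
blue [204.  324.9] 182 [31 19] [ 0.4072 -0.1944  0.02  ]
blue [198.2 338.1] 288 [34 30] [ 0.3981 -0.2154  0.02  ]
```

Run:
```python
import cv2,numpy as np
a=cv2.imread("pics/scene0.png")[140:310,90:480];cv2.imwrite("pics/z1.png",cv2.resize(a,(780,340),interpolation=cv2.INTER_CUBIC))
a=cv2.imread("pics/side0.png")[100:400,160:400];cv2.imwrite("pics/z2.png",cv2.resize(a,(480,600),interpolation=cv2.INTER_CUBIC))
from h import *
np.set_printoptions(precision=4,suppress=True)
for n in ["scene","side","wrist"]:
    im=cv2.imread(f"pics/{n}0.png")[:,:,::-1].copy();H=hsv(im);h,s,v=H[...,0],H[...,1],H[...,2]
    print(n)
    m=(s<40)&(v>150)
    for c,st,k in blobs(m,300):
        P=cast(n,c,.018)[0]
        if not(.45<P[0]<.72 and -.4<P[1]<.3):continue
        cs,_=cv2.findContours(k.astype(np.uint8),cv2.RETR_EXTERNAL,cv2.CHAIN_APPROX_NONE)
        ap=cv2.approxPolyDP(cv2.convexHull(max(cs,key=len)),5,True)[:,0]
        print("white",c.round(1),st[4],P);
        for p,q in zip(ap,cast(n,ap,.018)):print("   ",p,q[:2])
    m=(s<60)&(v>50)&(v<150)
    for c,st,k in blobs(m,100):
        P=cast(n,c,.008)[0]
        if .45<P[0]<.72 and -.4<P[1]<.3: print("grey",c.round(1),st[2:],P)
    m=((h<6)|(h>174))&(s>150)&(v>80)
    for c,st,k in blobs(m,2000):
        cs,_=cv2.findContours(k.astype(np.uint8),cv2.RETR_EXTERNAL,cv2.CHAIN_APPROX_NONE)
        ap=cv2.approxPolyDP(cv2.convexHull(max(cs,key=len)),4,True)[:,0]
        print("bin",c)
        for p,q,r in zip(ap,cast(n,ap,.03),cast(n,ap,0)):print("   ",p,q[:2],r[:2])
```

```text
scene
white [149.8 223.8] 1949 [ 0.5693 -0.2843  0.018 ]
    [ 99 223] [ 0.5831 -0.3902]
    [116 199] [ 0.5116 -0.3778]
    [199 215] [ 0.5306 -0.1899]
    [187 247] [ 0.6171 -0.1939]
    [102 230] [ 0.6004 -0.3772]
white [289.9 279.1] 2288 [0.6642 0.0138 0.018 ]
    [243 249] [ 0.6059 -0.0846]
    [342 269] [0.6273 0.1091]
    [336 302] [0.7031 0.102 ]
    [234 284] [ 0.69   -0.0869]
grey [292.  203.6] [ 24  26 338] [ 0.4608 -0.0043  0.008 ]
grey [152.2 226.5] [105  54 630] [ 0.5675 -0.2813  0.008 ]
grey [123.  217.3] [ 29  20 205] [ 0.5518 -0.3501  0.008 ]
grey [148.5 221.3] [ 29  20 379] [ 0.5547 -0.293   0.008 ]
grey [176.8 227. ] [ 29  21 396] [ 0.561  -0.2306  0.008 ]
grey [325.3 233.4] [ 21  23 184] [0.5342 0.0717 0.008 ]
grey [264.2 230.8] [ 67  13 305] [ 0.5451 -0.0518  0.008 ]
grey [286.7 280. ] [115  64 606] [0.66   0.0077 0.008 ]
grey [287.8 275.5] [ 30  23 540] [0.6492 0.0084 0.008 ]
grey [320.4 282.7] [ 30  24 565] [0.6572 0.071  0.008 ]
bin [435.4348 250.6463]
    [403 222] [0.5006 0.2267] [0.4726 0.2333]
    [465 228] [0.4992 0.3552] [0.4711 0.3666]
    [471 263] [0.
[... 2181 characters left out ...]
399.  231.6] 561 [ 0.6576 -0.0612  0.018 ]
    [410 222] [ 0.6697 -0.0486]
    [406 242] [ 0.6679 -0.075 ]
    [387 239] [ 0.6436 -0.071 ]
    [392 221] [ 0.6474 -0.0473]
white [323.2 328.3] 1374 [ 0.5693 -0.2013  0.018 ]
    [296 312] [ 0.5316 -0.1758]
    [348 317] [ 0.6021 -0.1835]
    [347 352] [ 0.6043 -0.2398]
    [293 342] [ 0.5284 -0.2233]
grey [372.9  39.3] [ 31  37 181] [0.6092 0.1567 0.008 ]
grey [286.7 201.2] [  396   332 45433] [ 0.5178 -0.0246  0.008 ]
grey [433.6 116.4] [ 24  54 299] [0.6865 0.0765 0.008 ]
grey [420.7 173. ] [ 22  46 214] [0.6801 0.0107 0.008 ]
grey [303.7 210.3] [  8  62 183] [ 0.5392 -0.0364  0.008 ]
grey [372.2 223.7] [ 19  38 199] [ 0.6267 -0.0542  0.008 ]
```

View pics/z1.png

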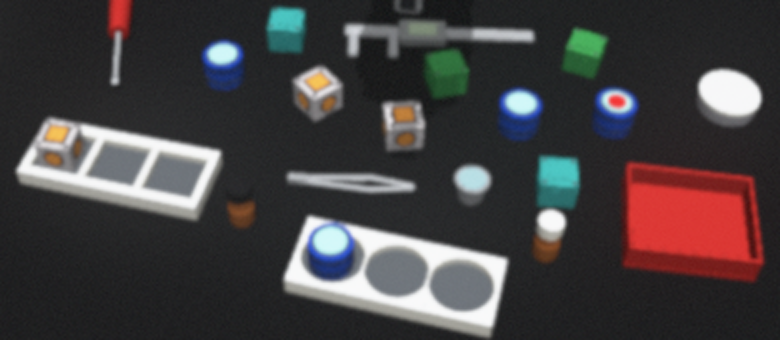

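View pics/z2.png

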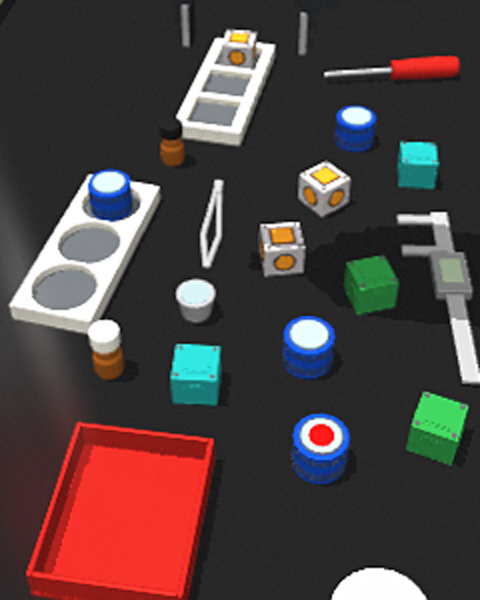

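```bash
cat >> h.py <<'E'
def proj(n,P,st=None):
    i,T=camT(n,st)
    q=np.linalg.inv(T)@np.r_[P,1]
    u=np.array([q[0],-q[1]])/-q[2]; u=u*(1+i["k1"]*(u@u))
    return (i["intrinsics"]@np.r_[u,1])[:2]
E
python3 - <<'E'
import cv2,numpy as np
from h import *
np.set_printoptions(precision=4,suppress=True)
im=cv2.imread("pics/wrist0.png")[:,:,::-1].copy();H=hsv(im);h,s,v=H[...,0],H[...,1],H[...,2]
for c,st,k in blobs((v>200)&(s<110),150): print(c.round(1),st[2:],cast("wrist",c,.034)[0],cast("wrist",c,.042)[0])
for dz in (0,.05,.1,.15,.2): print(dz,proj("wrist",[.4997,0,.2448-dz]))
# cube orientation: top-face corners from wrist
for c,st,k in blobs((v>140)&(s<60),300):
    cs,_=cv2.findContours(k.astype(np.uint8),cv2.RETR_EXTERNAL,cv2.CHAIN_APPROX_NONE)
    r=cv2.minAreaRect(cast("wrist",max(cs,key=len)[:,0].astype(float),.034)[:,:2].astype(np.float32)); print("rect",c.round(),r)
E
```

```text
[378.2  33.6] [ 26  30 602] [0.6065 0.1555 0.034 ] [0.604  0.1534 0.042 ]
[205.   73.9] [ 32  34 814] [0.4302 0.1181 0.034 ] [0.4318 0.1169 0.042 ]
[89.4 98.3] [ 29  67 913] [0.3065 0.0943 0.034 ] [0.3111 0.0936 0.042 ]
[404.  162.3] [ 105  174 4890] [0.6471 0.0267 0.034 ] [0.6436 0.0277 0.042 ]
[305.9 118.2] [ 33  34 825] [0.5362 0.074  0.034 ] [0.5353 0.0739 0.042 ]
[304.  215.6] [ 16  97 572] [ 0.537  -0.0355  0.034 ] [ 0.5361 -0.033   0.042 ]
[247.  179.1] [ 32  27 207] [0.4712 0.0078 0.034 ] [0.4719 0.0092 0.042 ]
[241.3 200. ] [ 37  25 195] [ 0.464  -0.0166  0.034 ] [ 0.4649 -0.0146  0.042 ]
[399.5 232. ] [ 29  27 587] [ 0.6511 -0.0559  0.034 ] [ 0.6476 -0.053   0.042 ]
[134.8 240.8] [ 40  15 358] [ 0.335 -0.067  0.034] [ 0.3389 -0.0638  0.042 ]
[215.8 265.4] [ 42  39 487] [ 0.4304 -0.0993  0.034 ] [ 0.4321 -0.0954  0.042 ]
[324.1 330.4] [ 61  34 738] [ 0.5675 -0.1924  0.034 ] [ 0.5659 -0.1863  0.042 ]
[197.8 343.6] [ 25  20 383] [ 0.4009 -0.2127  0.034 ] [ 0.4033 -0.2061  0.042 ]
0 [270.8869 273.8884]
0.05 [271.4126 235.9637]
0.1 [271.7254 213.3969]
0.15 [271.9329 198.4289]
0.
[... 953 characters left out ...]
6066), (0.019702469930052757, 0.12071976810693741), 1.9393051862716675)
rect [129. 225.] ((0.3373147249221802, -0.04703068360686302), (0.048176344484090805, 0.05823754891753197), 5.64430570602417)
rect [399. 232.] ((0.6505704522132874, -0.05580725893378258), (0.033170539885759354, 0.033210672438144684), 5.557964324951172)
rect [216. 265.] ((0.4307146370410919, -0.09995423257350922), (0.03993378207087517, 0.03837718814611435), 45.50863265991211)
rect [322. 329.] ((0.5644720792770386, -0.19587160646915436), (0.05609842389822006, 0.07670282572507858), 84.08515930175781)
rect [198. 343.] ((0.4010333716869354, -0.21176250278949738), (0.03277616575360298, 0.029799358919262886), 24.826595306396484)
```

Request:
{"api": "carry_out", "payload": {
  "offset": [
    [-0.35,0.59,-0.6],
    [-0.35,0.59,-0.6],
    [-0.35,0.59,-0.6],
    [-0.35,0.59,-0.6],
    [-0.35,0.59,-0.6]
  ],
  "rotation": [
    [0,0,-0.36],
    [0,0,-0.36],
    [0,0,-0.36],
    [0,0,-0.36],
    [0,0,-0.36]
  ],
  "grip": [0.8,0.8,0.8,0.8,0.8],
  "newtons": 30
}}

```text
t: 0.65
ee_pos: [0.4291, 0.1187, 0.1243]
tcp_rot: [0.751, 0.661, 0.0, 0.0]
contact_force: [0.1, -0.1, 0.6]
grip_width: 0.0681
```

Request:
{"api": "carry_out", "payload": {
  "offset": [
    [0,0,-0.9],
    [0,0,-0.9],
    [0,0,-0.65],
    [0,0,0],
    [0,0,0]
  ],
  "rotation": [
    [0,0,0],
    [0,0,0],
    [0,0,0],
    [0,0,0],
    [0,0,0]
  ],
  "grip": [0.8,0.8,0.8,0.3,0.3]
}}

```text
t: 1.15
ee_pos: [0.4299, 0.118, 0.0278]
tcp_rot: [0.75, 0.661, -0.0, -0.0]
contact_force: [0.8, -0.4, -1.1]
grip_width: 0.0421
```

Run:
```python
from h import *
print(robot.state())
for n in ["side","wrist"]: cv2.imwrite(f"pics/{n}1.png",robot.camera(n)[:,:,::-1])
a=cv2.imread("pics/side1.png")[180:380,200:440];b=cv2.imread("pics/wrist1.png")
cv2.imwrite("pics/c1.png",np.hstack([cv2.resize(a,(480,400)),cv2.resize(b,(320,240))[:,:].repeat(1,0) if 0 else cv2.copyMakeBorder(cv2.resize(b,(320,240)),0,160,0,0,0)]))
```

```text
{'t': 1.15, 'qpos': array([ 2.67772472e-01,  2.70558968e-01, -5.51311682e-01,  7.49697516e-01,
        3.79638005e-05,  1.96425477e+00]), 'joint_velocities': array([-0.00202504, -0.02293011,  0.02780443,  0.01568721,  0.00019297,
       -0.00028103]), 'joint_torque': array([ 7.14978436e-02, -5.87152362e+01,  3.70112085e+01, -1.40212599e+00,
       -2.69972440e-02, -1.47237537e-03]), 'ee_pos': array([0.42987153, 0.11795206, 0.02778749]), 'tcp_rot': array([ 7.50118382e-01,  6.61303458e-01, -3.38355409e-04, -1.86574376e-04]), 'contact_force': array([ 0.7803885 , -0.42725402, -1.09363321]), 'moment': array([ 0.03724612, -0.09699519, -0.04806958]), 'grip_width': 0.04212094203493074}
```

View pics/c1.png

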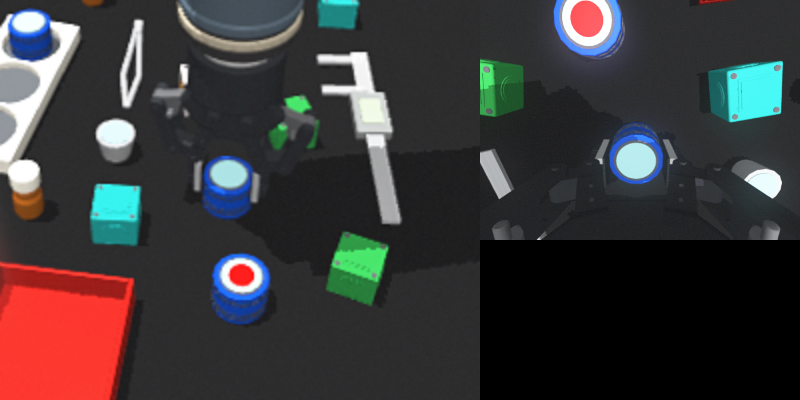

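Side view at about (228,188) and wrist view at (636,160) of the composite show the cell upright and centred between the pads. I lift it and carry it to the +62 pocket.

Request:
{"api": "carry_out", "payload": {
  "offset": [
    [0,0,0.3],
    [0,0,0.8],
    [0.3,0,0.9],
    [0.8,-0.12,0.25],
    [1.0,-0.25,0]
  ],
  "rotation": [
    [0,0,0],
    [0,0,0],
    [0,0,0],
    [0,0,0],
    [0,0,0]
  ],
  "grip": [0.3,0.3,0.3,0.3,0.3]
}}

```text
t: 1.75
ee_pos: [0.5163, 0.1038, 0.1215]
tcp_rot: [0.75, 0.662, 0.003, 0.001]
contact_force: [1.1, 1.7, -1.3]
grip_width: 0.0417
```

Request:
{"api": "carry_out", "payload": {
  "offset": [
    [1.0,-0.25,0],
    [1.0,-0.25,0],
    [1.0,-0.25,0],
    [0.55,0,0],
    [0.15,0,0]
  ],
  "rotation": [
    [0,0,0],
    [0,0,0],
    [0,0,0],
    [0,0,0],
    [0,0,0]
  ],
  "grip": [0.3,0.3,0.3,0.3,0.3]
}}

```text
t: 2.25
ee_pos: [0.6642, 0.0727, 0.1182]
tcp_rot: [0.75, 0.661, 0.001, 0.001]
contact_force: [-0.1, 0.6, -1.5]
grip_width: 0.0411
```

```bash
cat > look.py <<'E'
import sys
from h import *
k=sys.argv[1]; st=robot.state(); print(st["ee_pos"],st["grip_width"],st["contact_force"],st["moment"])
b=robot.camera("wrist");cv2.imwrite(f"pics/w{k}.png",b[:,:,::-1])
if len(sys.argv)>2:
    cv2.imwrite(f"pics/s{k}.png",robot.camera(sys.argv[2])[:,:,::-1])
E
python3 look.py a
```

```text
[0.66418965 0.07266251 0.11822598] 0.041114522401860025 [-0.08910868  0.56287558 -1.47372552] [ 0.01251711  0.04587299 -0.0057569 ]
```

View pics/wa.png

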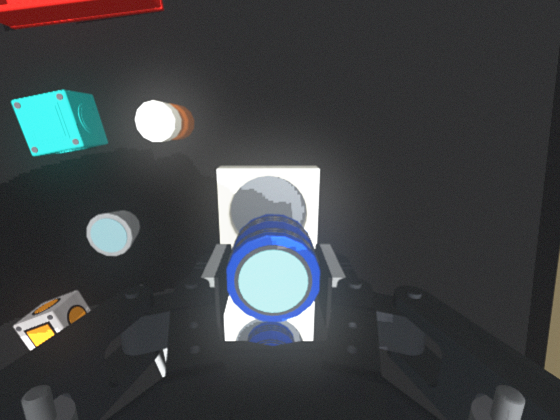

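The wrist view shows the cell held over the tray, with the tray end corners at about (218,167) and (320,167). I check the pocket position from those.

Run:
```python
from h import *
P=cast("wrist",[[218,167],[320,167]],.018)[:,:2];print(P)
m=P.mean(0);a=(P[1]-P[0]);print(np.hypot(*a),np.degrees(np.arctan2(a[1],a[0])));a/=np.hypot(*a);y=np.array([-a[1],a[0]])
print("pocket+62",m-y*.036,"pocket0",m-y*.098)
```

```text
[[0.62808562 0.11448766]
 [0.70453366 0.10474637]]
0.0770661780893666 -7.2617073794542035
pocket+62 [0.66175918 0.07390577] pocket0 [0.65392228 0.01240306]
```

Request:
{"api": "carry_out", "payload": {
  "offset": [
    [-0.06,0.03,-0.6],
    [0,0,-0.8],
    [0,0,-0.45],
    [0,0,-0.07],
    [0,0,0]
  ],
  "rotation": [
    [0,0,0],
    [0,0,0],
    [0,0,0],
    [0,0,0],
    [0,0,0]
  ],
  "grip": [0.3,0.3,0.3,0.3,0.3]
}}

```text
t: 2.8
ee_pos: [0.6591, 0.0746, 0.0415]
tcp_rot: [0.75, 0.661, 0.0, 0.0]
contact_force: [0.6, 0.6, -0.5]
grip_width: 0.0418
```

Request:
{"api": "carry_out", "payload": {
  "offset": [
    [0,0,-0.03],
    [0,0,-0.03],
    [0,0,0]
  ],
  "rotation": [
    [0,0,0],
    [0,0,0],
    [0,0,0]
  ],
  "grip": [0.3,0.3,0.3]
}}

```text
t: 3.1
ee_pos: [0.6599, 0.0745, 0.0388]
tcp_rot: [0.75, 0.661, 0.0, 0.0]
contact_force: [-0.3, 0.3, -1.1]
grip_width: 0.0415
```

Request:
{"api": "carry_out", "payload": {
  "offset": [
    [0,0,-0.03],
    [0,0,-0.03],
    [0,0,0]
  ],
  "rotation": [
    [0,0,0],
    [0,0,0],
    [0,0,0]
  ],
  "grip": [0.3,0.3,0.3]
}}

```text
t: 3.4
ee_pos: [0.6597, 0.0744, 0.0358]
tcp_rot: [0.75, 0.661, 0.0, 0.0]
contact_force: [-0.1, -0.3, 0.1]
grip_width: 0.0418
```

```bash
python3 look.py b side; python3 -c "
import cv2;cv2.imwrite('pics/c2.png',cv2.resize(cv2.imread('pics/sb.png')[170:300,140:300],(640,520),interpolation=cv2.INTER_CUBIC))"
```

```text
[0.65966423 0.07442239 0.03575836] 0.041827914574126275 [-0.10484505 -0.25794069  0.13133473] [ 0.01218292 -0.07656603  0.00376599]
```

View pics/c2.png

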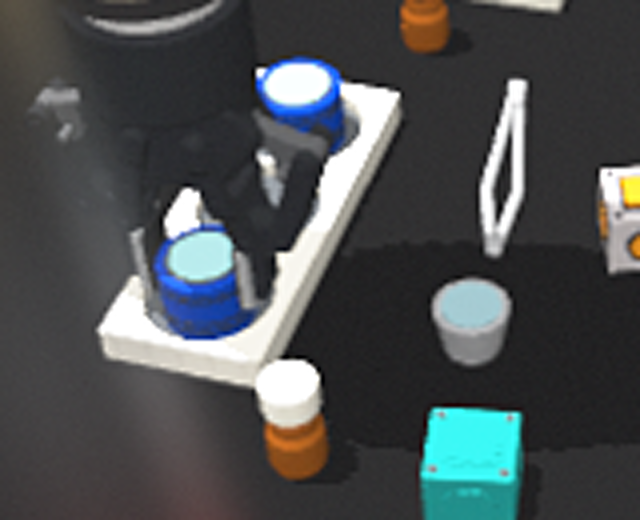

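The view shows the cell inside the +62 pocket and the fingertips clear above the tray top. I nudge down by under a millimetre to confirm contact.

Request:
{"api": "carry_out", "payload": {
  "offset": [
    [0,0,-0.02],
    [0,0,0]
  ],
  "rotation": [
    [0,0,0],
    [0,0,0]
  ],
  "grip": [0.3,0.3]
}}

```text
t: 3.7
ee_pos: [0.6597, 0.0744, 0.0357]
tcp_rot: [0.75, 0.661, 0.0, 0.0]
contact_force: [-3.1, 0.1, 10.4]
grip_width: 0.0412
```

Request:
{"api": "carry_out", "payload": {
  "offset": [
    [0,0,0.02],
    [0,0,0],
    [0,0,0],
    [0,0,0.5],
    [0,0,1.0]
  ],
  "rotation": [
    [0,0,0],
    [0,0,0],
    [0,0,0],
    [0,0,0],
    [0,0,0]
  ],
  "grip": [0.3,0.75,0.75,0.75,0.75]
}}

```text
t: 4.2
ee_pos: [0.6576, 0.0742, 0.0933]
tcp_rot: [0.75, 0.661, -0.002, -0.002]
contact_force: [-0.3, -0.4, 0.3]
grip_width: 0.0642
```

Request:
{"api": "carry_out", "payload": {
  "offset": [
    [-0.6,-0.7,0.6],
    [-0.83,-0.9,0],
    [-0.83,-0.9,0],
    [-0.83,-0.9,0],
    [-0.83,-0.9,0]
  ],
  "rotation": [
    [0,0,0],
    [0,0,0],
    [0,0,0],
    [0,0,0],
    [0,0,0]
  ],
  "grip": [0.8,0.8,0.8,0.8,0.8]
}}

```text
t: 4.7
ee_pos: [0.5013, -0.0986, 0.1197]
tcp_rot: [0.75, 0.661, 0.0, 0.0]
contact_force: [0.6, -1.1, 0.2]
grip_width: 0.068
```

Request:
{"api": "carry_out", "payload": {
  "offset": [
    [-0.83,-0.9,0],
    [-0.83,-0.9,0],
    [-0.6,-0.7,0],
    [-0.3,-0.25,0],
    [0,0,0]
  ],
  "rotation": [
    [0,0,0],
    [0,0,0],
    [0,0,0],
    [0,0,0],
    [0,0,0]
  ],
  "grip": [0.8,0.8,0.8,0.8,0.8]
}}

```text
t: 5.2
ee_pos: [0.399, -0.2088, 0.1198]
tcp_rot: [0.751, 0.66, -0.0, 0.0]
contact_force: [0.6, 0.8, 0.1]
grip_width: 0.0685
```

```bash
python3 look.py c side
```

```text
[ 0.39903657 -0.20879333  0.11982023] 0.06852211852994793 [0.64065816 0.77097688 0.12491668] [ 0.06207727 -0.04281725  0.00758762]
```

View pics/wc.png

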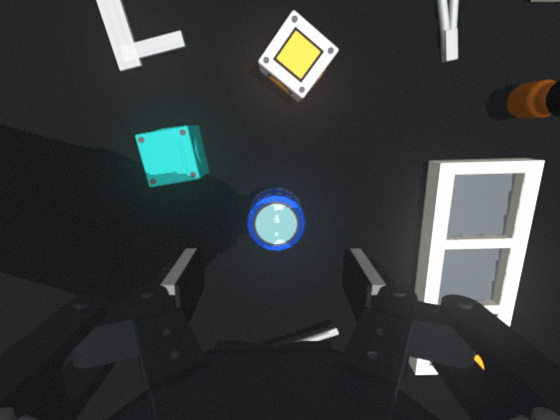

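View pics/sc.png

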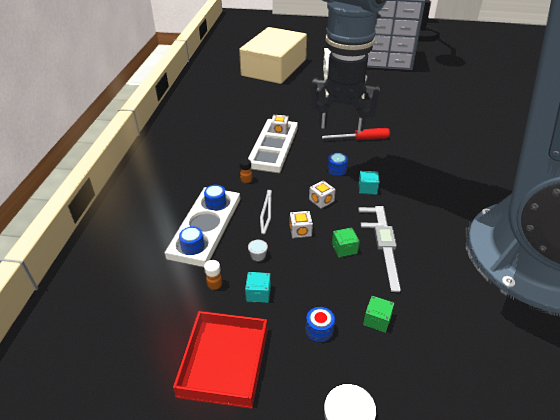

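The first cell stands in the round tray, side view (191,240). The next cell is in the wrist view at (276,219), and the cube and square tray are also visible. I measure from this frame.

```bash
cat > meas.py <<'E'
import sys
from h import *
np.set_printoptions(precision=4,suppress=True)
im=cv2.cvtColor(cv2.imread(sys.argv[1]),cv2.COLOR_BGR2RGB);H=hsv(im);h,s,v=H[...,0],H[...,1],H[...,2]
print("pose",robot.state()["ee_pos"])
def rects(name,m,zs,amin=200,close=0):
    m=m.astype(np.uint8)
    if close: m=cv2.morphologyEx(m,cv2.MORPH_CLOSE,np.ones((close,close),np.uint8))
    for c,st,k in blobs(m,amin):
        cs,_=cv2.findContours(k.astype(np.uint8),cv2.RETR_EXTERNAL,cv2.CHAIN_APPROX_NONE)
        ct=max(cs,key=len)[:,0].astype(float)
        for z in zs:
            r=cv2.minAreaRect(cast("wrist",ct,z)[:,:2].astype(np.float32));print(name,c.round(),st[4],z,np.r_[r[0],r[1],r[2]])
rects("glass",(h>80)&(h<105)&(s>20)&(s<130)&(v>120),[.034])
rects("white",(s<45)&(v>130),[.034,.018],300)
rects("amber",(h>10)&(h<32)&(s>140)&(v>150),[.034])
rects("grey",(s<60)&(v>60)&(v<=125),[.008],800)
rects("red",((h<5)|(h>174))&(s>150)&(v>120),[.034],150)
E
python3 meas.py pics/wc.png
```

```text
pose [ 0.4007 -0.2076  0.1198]
glass [276. 224.] 1355 0.034 [ 0.4032 -0.2116  0.032   0.0314 38.5113]
white [132.  37.] 2458 0.034 [ 0.3358 -0.0715  0.046   0.0413  5.8995]
white [132.  37.] 2458 0.018 [ 0.3302 -0.0663  0.0494  0.0443  5.8994]
white [450.  28.] 852 0.034 [ 0.5273 -0.0976  0.0116  0.0354  1.0682]
white [450.  28.] 852 0.018 [ 0.5361 -0.0944  0.0125  0.038   1.0675]
white [298.  54.] 2407 0.034 [ 0.4314 -0.0999  0.0381  0.038  45.4435]
white [298.  54.] 2407 0.018 [ 0.433  -0.0969  0.041   0.0409 45.4434]
white [480. 230.] 13186 0.034 [ 0.5506 -0.2515  0.1372  0.0791 84.2781]
white [480. 230.] 13186 0.018 [ 0.5611 -0.2597  0.1475  0.085  84.278 ]
amber [298.  54.] 1111 0.034 [ 0.4315 -0.0995  0.0205  0.0206 45.2894]
grey [436. 210.] 867 0.008 [ 0.5411 -0.2288  0.1508  0.0762 51.42  ]
```

Request:
{"api": "carry_out", "payload": {
  "offset": [
    [0.03,-0.1,-0.9],
    [0,0,-0.9],
    [0,0,-0.52],
    [0,0,0],
    [0,0,0]
  ],
  "rotation": [
    [0,0,0],
    [0,0,0],
    [0,0,0],
    [0,0,0],
    [0,0,0]
  ],
  "grip": [0.8,0.8,0.8,0.3,0.3]
}}

```text
t: 5.8
ee_pos: [0.4022, -0.211, 0.0273]
tcp_rot: [0.75, 0.662, -0.0, -0.0]
contact_force: [-0.3, 0.2, -0.4]
grip_width: 0.0414
```

Request:
{"api": "carry_out", "payload": {
  "offset": [
    [0,0,0]
  ],
  "rotation": [
    [0,0,0]
  ],
  "grip": [0.3]
}}

```text
t: 5.9
ee_pos: [0.4028, -0.2117, 0.0282]
tcp_rot: [0.75, 0.662, 0.0, 0.001]
contact_force: [0.3, 0.3, -0.0]
grip_width: 0.0416
```

```bash
python3 look.py d
```

```text
[ 0.4027629  -0.21169102  0.02815279] 0.041615564923659476 [ 0.32999913  0.25934434 -0.04323823] [-0.02599685 -0.05469677 -0.03015817]
```

View pics/wd.png

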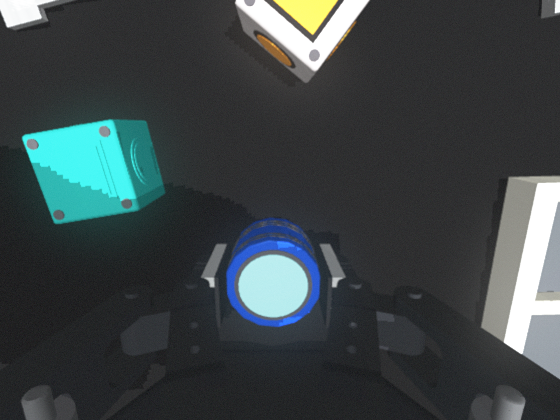

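The cell at wrist (273,285) is centred in the jaws, so I carry it to the middle pocket.

Request:
{"api": "carry_out", "payload": {
  "offset": [
    [0,0,0.3],
    [0,0,0.8],
    [0.2,0.2,0.9],
    [0.6,0.55,0.3],
    [0.85,0.75,0]
  ],
  "rotation": [
    [0,0,0],
    [0,0,0],
    [0,0,0],
    [0,0,0],
    [0,0,0]
  ],
  "grip": [0.3,0.3,0.3,0.3,0.3]
}}

```text
t: 6.45
ee_pos: [0.4694, -0.1522, 0.1226]
tcp_rot: [0.751, 0.66, 0.001, 0.003]
contact_force: [0.2, -1.3, -1.5]
grip_width: 0.0411
```

Request:
{"api": "carry_out", "payload": {
  "offset": [
    [0.85,0.75,0],
    [0.85,0.75,0],
    [0.85,0.75,0],
    [0.85,0.75,0],
    [0.7,0.6,0]
  ],
  "rotation": [
    [0,0,0],
    [0,0,0],
    [0,0,0],
    [0,0,0],
    [0,0,0]
  ],
  "grip": [0.3,0.3,0.3,0.3,0.3]
}}

```text
t: 6.95
ee_pos: [0.6335, -0.0055, 0.1201]
tcp_rot: [0.75, 0.662, 0.001, 0.001]
contact_force: [-0.1, -0.7, -0.4]
grip_width: 0.0415
```

Request:
{"api": "carry_out", "payload": {
  "offset": [
    [0.4,0.4,0],
    [0.13,0.1,0],
    [0,0,0]
  ],
  "rotation": [
    [0,0,0],
    [0,0,0],
    [0,0,0]
  ],
  "grip": [0.3,0.3,0.3]
}}

```text
t: 7.25
ee_pos: [0.6532, 0.0129, 0.1193]
tcp_rot: [0.75, 0.662, 0.0, 0.0]
contact_force: [-0.2, 0.3, -0.7]
grip_width: 0.0418
```

```bash
python3 look.py e
```

```text
[0.65322926 0.012882   0.1193491 ] 0.04182752642997714 [-0.20760601  0.34831531 -0.71614198] [-0.04727847  0.04338267 -0.04885792]
```

View pics/we.png

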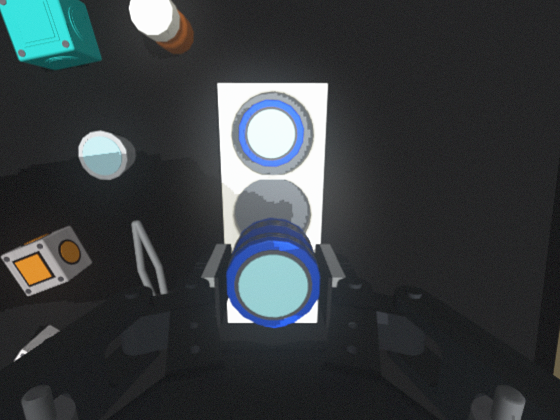

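The first cell at wrist (272,134) is centred in its pocket, and the middle pocket lies below the held cell. I lower it.

Request:
{"api": "carry_out", "payload": {
  "offset": [
    [0,0,-0.6],
    [0,0,-0.8],
    [0,0,-0.45],
    [0,0,-0.12],
    [0,0,-0.03]
  ],
  "rotation": [
    [0,0,0],
    [0,0,0],
    [0,0,0],
    [0,0,0],
    [0,0,0]
  ],
  "grip": [0.3,0.3,0.3,0.3,0.3]
}}

```text
t: 7.8
ee_pos: [0.6523, 0.0116, 0.0393]
tcp_rot: [0.75, 0.661, -0.0, -0.0]
contact_force: [1.3, -0.3, -0.0]
grip_width: 0.0416
```

Request:
{"api": "carry_out", "payload": {
  "offset": [
    [0,0,-0.03],
    [0,0,-0.02],
    [0,0,0]
  ],
  "rotation": [
    [0,0,0],
    [0,0,0],
    [0,0,0]
  ],
  "grip": [0.3,0.3,0.3]
}}

```text
t: 8.1
ee_pos: [0.6532, 0.0123, 0.0377]
tcp_rot: [0.75, 0.661, 0.0, 0.0]
contact_force: [-0.3, -0.2, -1.2]
grip_width: 0.0417
```

Request:
{"api": "carry_out", "payload": {
  "offset": [
    [0,0,-0.03],
    [0,0,-0.02],
    [0,0,0]
  ],
  "rotation": [
    [0,0,0],
    [0,0,0],
    [0,0,0]
  ],
  "grip": [0.3,0.3,0.3]
}}

```text
t: 8.4
ee_pos: [0.653, 0.0124, 0.0353]
tcp_rot: [0.75, 0.661, 0.0, 0.0]
contact_force: [-1.1, -1.0, 5.0]
grip_width: 0.0415
```

Request:
{"api": "carry_out", "payload": {
  "offset": [
    [0,0,0.02],
    [0,0,0],
    [0,0,0],
    [0,0,0.5],
    [0,0,1.0]
  ],
  "rotation": [
    [0,0,0],
    [0,0,0],
    [0,0,0],
    [0,0,0],
    [0,0,0]
  ],
  "grip": [0.3,0.75,0.75,0.75,0.75]
}}

```text
t: 8.9
ee_pos: [0.6508, 0.0124, 0.0935]
tcp_rot: [0.75, 0.661, -0.002, -0.002]
contact_force: [0.1, -1.2, -0.2]
grip_width: 0.0641
```

Request:
{"api": "carry_out", "payload": {
  "offset": [
    [-0.6,-0.05,0.6],
    [-0.9,-0.1,0],
    [-0.9,-0.1,0],
    [-0.9,-0.1,0],
    [-0.9,-0.05,0]
  ],
  "rotation": [
    [0,0,0.75],
    [0,0,0.75],
    [0,0,0.75],
    [0,0,0.75],
    [0,0,0.75]
  ],
  "grip": [0.7,0.7,0.7,0.7,0.7]
}}

```text
t: 9.4
ee_pos: [0.4833, -0.0038, 0.1197]
tcp_rot: [0.657, 0.754, 0.0, 0.0]
contact_force: [0.2, -0.2, 0.6]
grip_width: 0.0599
```

Request:
{"api": "carry_out", "payload": {
  "offset": [
    [-0.5,0,0],
    [0,0,0],
    [0,0,0]
  ],
  "rotation": [
    [0,0,0.75],
    [0,0,0.75],
    [0,0,0]
  ],
  "grip": [0.7,0.7,0.7]
}}

```text
t: 9.7
ee_pos: [0.4646, -0.0036, 0.12]
tcp_rot: [0.617, 0.787, 0.0, 0.0]
contact_force: [0.6, 0.7, -0.1]
grip_width: 0.0596
```

```bash
python3 look.py f scene; python3 meas.py pics/wf.png
```

```text
[ 0.46456642 -0.00361173  0.12003959] 0.059600662006452206 [ 0.58816398  0.66735253 -0.09297395] [-0.04775095  0.00996339 -0.01328418]
pose [ 0.4652 -0.0036  0.1198]
glass [395. 138.] 1141 0.034 [ 0.5345  0.0731  0.0262  0.0258 18.8554]
glass [522. 264.] 976 0.034 [ 0.6625  0.0075  0.0337  0.0329 13.6994]
white [68. 58.] 2715 0.034 [0.3121 0.0686 0.0147 0.0725 5.6036]
white [68. 58.] 2715 0.018 [0.3018 0.0691 0.0158 0.078  5.6036]
white [548.  36.] 932 0.034 [ 0.6049  0.1527  0.0208  0.0267 27.8303]
white [548.  36.] 932 0.018 [ 0.6164  0.1595  0.0224  0.0287 27.8307]
white [395. 137.] 1969 0.034 [ 0.5341  0.0732  0.0339  0.0336 62.0219]
white [395. 137.] 1969 0.018 [ 0.5403  0.074   0.0364  0.0362 62.0218]
white [493. 222.] 7749 0.034 [ 0.6363  0.0297  0.1526  0.0835 82.7473]
white [493. 222.] 7749 0.018 [ 0.6503  0.0273  0.164   0.0897 82.7473]
white [ 67. 156.] 1154 0.034 [0.3148 0.0074 0.0191 0.031  5.6492]
white [ 67. 156.] 1154 0.018 [0.3047 0.0033 0.0205 0.0333 5.6492]
white [ 86. 225.] 2277 0.034 [ 0.3385 -0.0427  0.0458  0.0555  5.7352]
white [ 86. 225.] 2277 0.018 [ 0.3301 
[... 246 characters left out ...]
hite [355. 230.] 580 0.018 [ 0.5314 -0.0035  0.0179  0.0436 12.4734]
white [523. 262.] 1361 0.034 [ 0.6622  0.0079  0.0341  0.0337 13.7187]
white [523. 262.] 1361 0.018 [ 0.678   0.0038  0.0366  0.0362 13.7185]
white [330. 313.] 489 0.034 [ 0.5315 -0.0671  0.0108  0.0527  7.703 ]
white [330. 313.] 489 0.018 [ 0.5376 -0.0767  0.0116  0.0567  7.703 ]
white [218. 318.] 557 0.034 [ 0.4442 -0.0972  0.0234  0.0439  4.3751]
white [218. 318.] 557 0.018 [ 0.4437 -0.1091  0.0252  0.0472  4.3751]
amber [272. 220.] 707 0.034 [ 0.4662 -0.0042  0.0203  0.0195 13.6769]
amber [207. 321.] 292 0.034 [ 0.4323 -0.1005  0.0169  0.0186 45.1884]
grey [ 84. 133.] 1413 0.008 [ 0.2981  0.0299  0.0606  0.1517 19.2831]
```

View pics/wf.png

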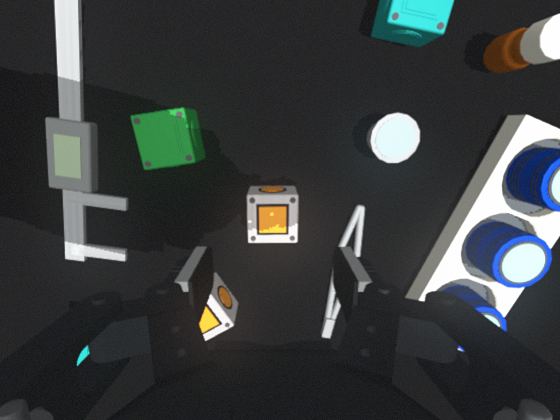

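View pics/sf.png

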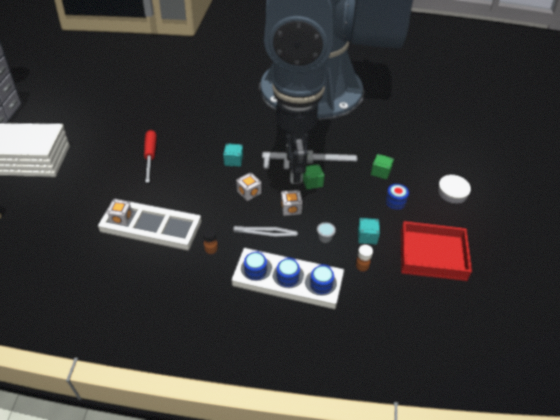

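Wrist view shows the cube at (272,218) square to the jaws, with the tweezers at (355,230) outside the finger's reach. The scene view shows all three cells in the round tray at (256,264), (289,271) and (322,279). I grasp the cube.

Request:
{"api": "carry_out", "payload": {
  "offset": [
    [0.02,0,-0.9],
    [0,0,-0.9],
    [0,0,-0.52],
    [0,0,0],
    [0,0,0]
  ],
  "rotation": [
    [0,0,0],
    [0,0,0],
    [0,0,0],
    [0,0,0],
    [0,0,0]
  ],
  "grip": [0.7,0.7,0.7,0.25,0.25]
}}

```text
t: 10.3
ee_pos: [0.4659, -0.0036, 0.0273]
tcp_rot: [0.617, 0.787, -0.0, -0.0]
contact_force: [0.3, 0.1, 0.1]
grip_width: 0.0374
```

Request:
{"api": "carry_out", "payload": {
  "offset": [
    [0,0,0]
  ],
  "rotation": [
    [0,0,0]
  ],
  "grip": [0.25]
}}

```text
t: 10.4
ee_pos: [0.4667, -0.0036, 0.0281]
tcp_rot: [0.617, 0.787, 0.001, 0.001]
contact_force: [0.5, 0.3, -0.4]
grip_width: 0.037
```

```bash
python3 look.py g
```

```text
[ 0.46665585 -0.0036148   0.0281135 ] 0.037040626097961195 [ 0.53032644  0.25285632 -0.38814803] [ 0.01124531 -0.00044933  0.08950416]
```

View pics/wg.png

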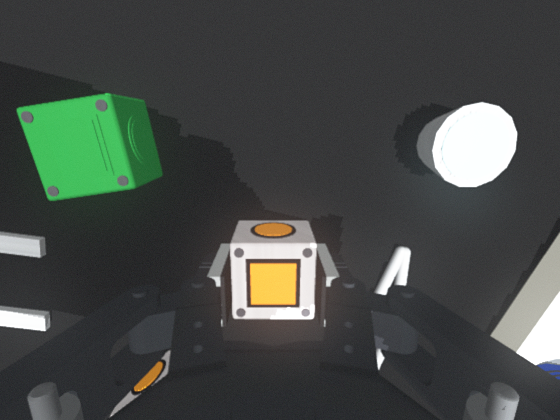

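Cube held squarely at wrist (273,270). I carry it to the square tray's +62 pocket while turning to the tray's yaw of about -6°.

Request:
{"api": "carry_out", "payload": {
  "offset": [
    [0,0,0.3],
    [0,0,0.8],
    [0.1,-0.2,0.9],
    [0.2,-0.6,0.3],
    [0.4,-0.9,0]
  ],
  "rotation": [
    [0,0,0],
    [0,0,0],
    [0,0,-0.5],
    [0,0,-0.6],
    [0,0,-0.6]
  ],
  "grip": [0.25,0.25,0.25,0.25,0.25]
}}

```text
t: 10.95
ee_pos: [0.4952, -0.0716, 0.1225]
tcp_rot: [0.662, 0.749, 0.002, 0.002]
contact_force: [1.4, -0.2, -1.6]
grip_width: 0.0376
```

Request:
{"api": "carry_out", "payload": {
  "offset": [
    [0.4,-0.9,0],
    [0.4,-0.9,0],
    [0.4,-0.9,0],
    [0.4,-0.8,0],
    [0.18,-0.41,0]
  ],
  "rotation": [
    [0,0,-0.6],
    [0,0,-0.6],
    [0,0,-0.6],
    [0,0,-0.6],
    [0,0,-0.6]
  ],
  "grip": [0.25,0.25,0.25,0.25,0.25]
}}

```text
t: 11.45
ee_pos: [0.566, -0.2308, 0.1199]
tcp_rot: [0.739, 0.674, 0.0, 0.001]
contact_force: [-0.1, 0.7, -1.3]
grip_width: 0.037
```

Request:
{"api": "carry_out", "payload": {
  "offset": [
    [0,0,0],
    [0,0,0]
  ],
  "rotation": [
    [0,0,-0.25],
    [0,0,0]
  ],
  "grip": [0.25,0.25]
}}

```text
t: 11.65
ee_pos: [0.5648, -0.2281, 0.1195]
tcp_rot: [0.743, 0.669, 0.0, 0.0]
contact_force: [0.2, 0.5, -0.6]
grip_width: 0.0374
```

```bash
python3 look.py h
```

```text
[ 0.56483802 -0.22805212  0.1194844 ] 0.037373728022573514 [ 0.24706839  0.45457351 -0.58567565] [-0.02073261 -0.05002564 -0.00825123]
```

View pics/wh.png

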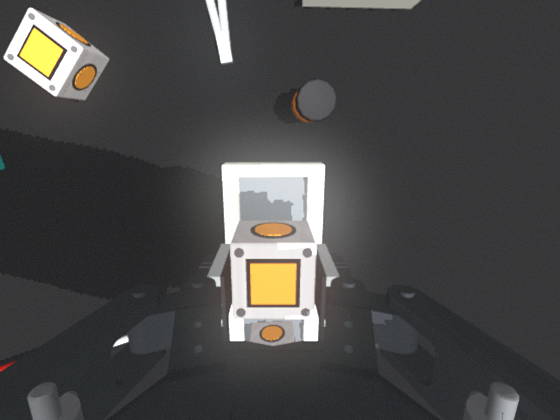

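Tray end corners at (222,163) and (324,163), with the +62 pocket directly under the cube.

Run:
```python
from h import *
im=cv2.cvtColor(cv2.imread("pics/wh.png"),cv2.COLOR_BGR2GRAY)
print(im[175,215:232],im[175,315:332],im[156:184,230])
P=cast("wrist",[[222,163],[324.5,163]],.018)[:,:2];print(P)
m=P.mean(0);a=(P[1]-P[0]);print(np.hypot(*a),np.degrees(np.arctan2(a[1],a[0])));a/=np.hypot(*a);y=np.array([-a[1],a[0]])
print("pocket+62",m-y*.036,"pocket0",m-y*.098)
```

```text
[ 85  90  93  91  90  89 139 255 255 255 255 255 255 255 255 255 255] [255 255 255 255 255 255 255 255 255 253 124  92  99  99  99  97  99] [ 93  93  92  93  95  95 149 200 230 255 255 255 255 255 255 255 255 255
 255 255 255 255 255 255 255 255 255 255]
[[ 0.53131625 -0.1842952 ]
 [ 0.60853784 -0.1923848 ]]
0.0776441524793511 -5.9803875189891516
pocket+62 [ 0.56617627 -0.22414407] pocket0 [ 0.55971662 -0.28580665]
```

Request:
{"api": "carry_out", "payload": {
  "offset": [
    [0.03,0.1,-0.6],
    [0,0,-0.8],
    [0,0,-0.45],
    [0,0,-0.12],
    [0,0,-0.03]
  ],
  "rotation": [
    [0,0,0],
    [0,0,0],
    [0,0,0],
    [0,0,0],
    [0,0,0]
  ],
  "grip": [0.25,0.25,0.25,0.25,0.25]
}}

```text
t: 12.2
ee_pos: [0.5659, -0.2233, 0.0393]
tcp_rot: [0.743, 0.67, -0.0, -0.0]
contact_force: [-0.2, 0.4, -0.3]
grip_width: 0.0373
```

Request:
{"api": "carry_out", "payload": {
  "offset": [
    [0,0,-0.03],
    [0,0,-0.02],
    [0,0,0]
  ],
  "rotation": [
    [0,0,0],
    [0,0,0],
    [0,0,0]
  ],
  "grip": [0.25,0.25,0.25]
}}

```text
t: 12.5
ee_pos: [0.5664, -0.2241, 0.0376]
tcp_rot: [0.743, 0.669, 0.0, 0.0]
contact_force: [-0.8, 0.5, -1.1]
grip_width: 0.0372
```

Request:
{"api": "carry_out", "payload": {
  "offset": [
    [0,0,-0.03],
    [0,0,-0.02],
    [0,0,0]
  ],
  "rotation": [
    [0,0,0],
    [0,0,0],
    [0,0,0]
  ],
  "grip": [0.25,0.25,0.25]
}}

```text
t: 12.8
ee_pos: [0.5659, -0.224, 0.0348]
tcp_rot: [0.743, 0.669, -0.0, -0.0]
contact_force: [0.6, -0.1, -0.0]
grip_width: 0.0372
```

Request:
{"api": "carry_out", "payload": {
  "offset": [
    [0,0,-0.02],
    [0,0,0]
  ],
  "rotation": [
    [0,0,0],
    [0,0,0]
  ],
  "grip": [0.25,0.25]
}}

```text
t: 13.0
ee_pos: [0.566, -0.224, 0.0345]
tcp_rot: [0.743, 0.669, 0.0, 0.0]
contact_force: [-2.6, 1.5, 7.0]
grip_width: 0.0371
```

```bash
python3 look.py i side; python3 -c "
import cv2;cv2.imwrite('pics/c3.png',cv2.resize(cv2.imread('pics/si.png')[80:200,200:360],(640,480),interpolation=cv2.INTER_CUBIC))"
```

```text
[ 0.56600861 -0.22404865  0.03454757] 0.037112632859357744 [-2.574816    1.46597959  7.03138949] [0.25119638 0.80609044 0.04782592]
```

View pics/c3.png

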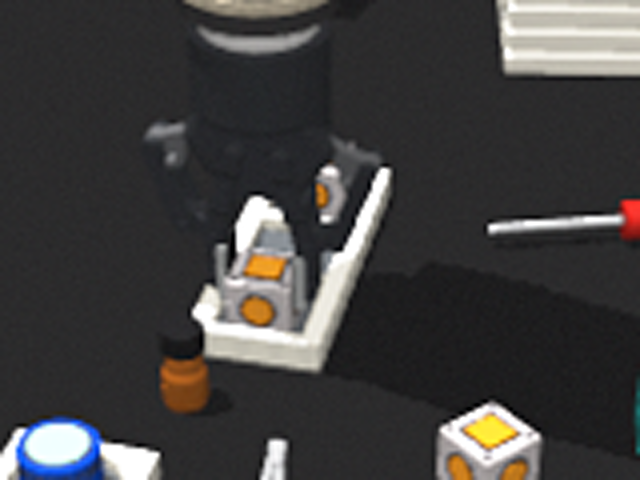

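View pics/wi.png

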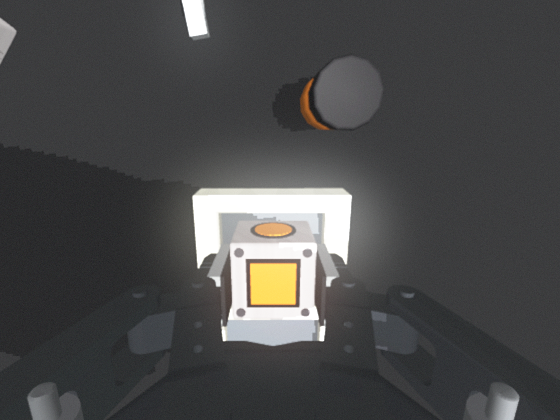

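The cube sits inside the pocket, aligned, with contact at 7 N. I release it and go to the last cube, turning the jaws to -44.6°.

Request:
{"api": "carry_out", "payload": {
  "offset": [
    [0,0,0.02],
    [0,0,0],
    [0,0,0],
    [0,0,0.5],
    [0,0,1.0]
  ],
  "rotation": [
    [0,0,0],
    [0,0,0],
    [0,0,0],
    [0,0,0],
    [0,0,0]
  ],
  "grip": [0.25,0.7,0.7,0.7,0.7]
}}

```text
t: 13.6
ee_pos: [0.5642, -0.2233, 0.0929]
tcp_rot: [0.743, 0.669, -0.001, -0.002]
contact_force: [0.6, -0.5, -0.1]
grip_width: 0.0597
```

Request:
{"api": "carry_out", "payload": {
  "offset": [
    [-0.3,0.3,0.6],
    [-0.45,0.42,0],
    [-0.45,0.42,0],
    [-0.45,0.42,0],
    [-0.45,0.42,0]
  ],
  "rotation": [
    [0,0,-1],
    [0,0,-1],
    [0,0,-1],
    [0,0,-1],
    [0,0,-1]
  ],
  "grip": [0.7,0.7,0.7,0.7,0.7]
}}

```text
t: 14.1
ee_pos: [0.4812, -0.1442, 0.1189]
tcp_rot: [0.849, 0.529, 0.0, 0.0]
contact_force: [-0.0, 0.7, -0.2]
grip_width: 0.0596
```

Request:
{"api": "carry_out", "payload": {
  "offset": [
    [-0.45,0.42,0],
    [-0.45,0.42,0],
    [-0.37,0.29,0],
    [0,0,0],
    [0,0,0]
  ],
  "rotation": [
    [0,0,-1],
    [0,0,-1],
    [0,0,-1],
    [0,0,-1],
    [0,0,-0.55]
  ],
  "grip": [0.7,0.7,0.7,0.7,0.7]
}}

```text
t: 14.6
ee_pos: [0.4309, -0.0993, 0.1191]
tcp_rot: [0.922, 0.388, 0.0, 0.0]
contact_force: [-0.1, -0.3, -0.5]
grip_width: 0.0596
```

Request:
{"api": "carry_out", "payload": {
  "offset": [
    [0,0,0],
    [0,0,0]
  ],
  "rotation": [
    [0,0,0],
    [0,0,0]
  ],
  "grip": [0.7,0.7]
}}

```text
t: 14.8
ee_pos: [0.4313, -0.0996, 0.1189]
tcp_rot: [0.921, 0.39, 0.0, 0.0]
contact_force: [0.2, 0.9, 0.8]
grip_width: 0.0595
```

```bash
python3 look.py j side; python3 meas.py pics/wj.png | grep -v 0.018; python3 -c "
from h import *;print(R.from_quat(robot.state()['tcp_rot']).as_matrix()[:,1])"
```

```text
[ 0.43125189 -0.09962061  0.11891757] 0.05952101825556502 [0.176234   0.91103845 0.8001737 ] [-0.04402666 -0.01373199 -0.02140024]
pose [ 0.4312 -0.0997  0.1189]
white [442.   9.] 701 0.034 [ 0.6011 -0.0771  0.0142  0.0301 45.7562]
white [514. 240.] 11624 0.034 [ 0.5527 -0.2668  0.191   0.0767 84.2357]
white [ 84. 232.] 5286 0.034 [ 0.3283 -0.0116  0.0526  0.1452 18.5081]
white [273. 217.] 1670 0.034 [ 0.4324 -0.0986  0.0432  0.0381 45.8331]
amber [533. 217.] 826 0.034 [ 0.5702 -0.232   0.0219  0.0214 83.9043]
amber [273. 222.] 758 0.034 [ 0.4299 -0.1011  0.0202  0.0208 45.833 ]
grey [126. 235.] 1454 0.008 [ 0.3201 -0.0098  0.0461  0.1763 17.933 ]
grey [496. 204.] 1712 0.008 [ 0.5711 -0.2367  0.0619  0.0591 84.1918]
[ 7.17515657e-01 -6.96542371e-01 -8.37920944e-05]
```

View pics/wj.png

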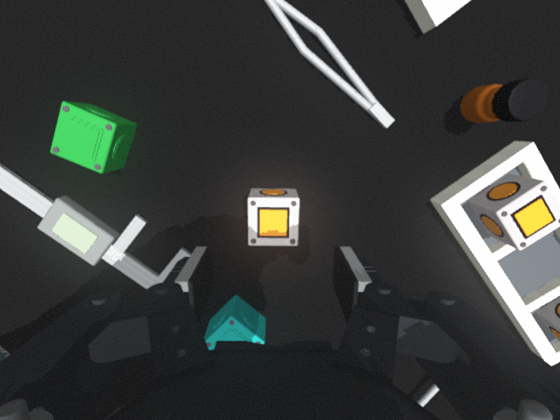

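View pics/sj.png

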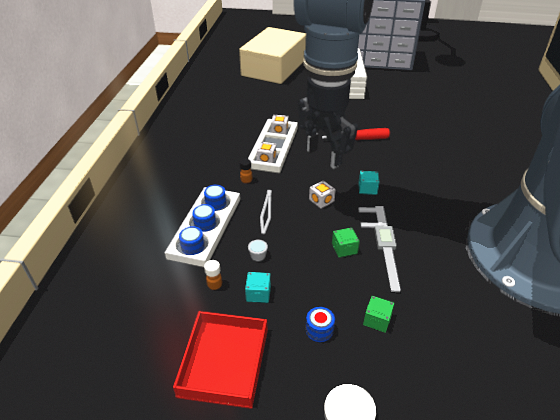

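Run:
```python
from h import *
T=R.from_quat(robot.state()['tcp_rot']).as_matrix();p=robot.state()['ee_pos']
for q in [(188,255),(145,220),(160,285),(235,300),(262,315)]:
  for z in (0,.034):
    c=cast("wrist",q,z)[0]; print(q,z,c.round(4),"tool",((c-p)@T).round(4))
```

```text
(188, 255) 0 [ 0.347  -0.0786  0.    ] tool [-0.0435 -0.0751  0.1189]
(188, 255) 0.034 [ 0.3651 -0.0748  0.034 ] tool [-0.0282 -0.0648  0.0849]
(145, 220) 0 [ 0.3449 -0.0313  0.    ] tool [-0.011  -0.1096  0.1189]
(145, 220) 0.034 [ 0.3633 -0.034   0.034 ] tool [-0.0002 -0.0945  0.0849]
(160, 285) 0 [ 0.3065 -0.0805 -0.    ] tool [-0.0731 -0.1028  0.1189]
(160, 285) 0.034 [ 0.3301 -0.0765  0.034 ] tool [-0.0538 -0.0887  0.0849]
(235, 300) 0 [ 0.3443 -0.1389 -0.    ] tool [-0.0886 -0.035   0.1189]
(235, 300) 0.034 [ 0.3628 -0.1268  0.034 ] tool [-0.0671 -0.0302  0.0849]
(262, 315) 0 [ 0.351  -0.1676 -0.    ] tool [-0.1046 -0.0102  0.1189]
(262, 315) 0.034 [ 0.3686 -0.1516  0.034 ] tool [-0.0809 -0.0088  0.0849]
```

The caliper tip is 75 mm off along the jaws and 43 mm to the side, so it is clear. The cube at wrist (273,217) is square to the jaws, and I grasp it.

Request:
{"api": "carry_out", "payload": {
  "offset": [
    [0,0,-0.9],
    [0,0,-0.9],
    [0,0,-0.5],
    [0,0,0],
    [0,0,0]
  ],
  "rotation": [
    [0,0,0],
    [0,0,0],
    [0,0,0],
    [0,0,0],
    [0,0,0]
  ],
  "grip": [0.7,0.7,0.7,0.25,0.25]
}}

```text
t: 15.4
ee_pos: [0.4313, -0.0997, 0.0274]
tcp_rot: [0.921, 0.389, -0.0, -0.0]
contact_force: [0.1, 0.3, 0.0]
grip_width: 0.0374
```

Request:
{"api": "carry_out", "payload": {
  "offset": [
    [0,0,0]
  ],
  "rotation": [
    [0,0,0]
  ],
  "grip": [0.25]
}}

```text
t: 15.5
ee_pos: [0.4321, -0.0998, 0.0281]
tcp_rot: [0.921, 0.389, 0.001, 0.001]
contact_force: [0.4, 0.6, -0.2]
grip_width: 0.0372
```

```bash
python3 look.py k
```

```text
[ 0.43209871 -0.09983425  0.02812294] 0.03716333805381981 [ 0.37345122  0.55914109 -0.24336427] [-0.03649463  0.01516363  0.01228394]
```

View pics/wk.png

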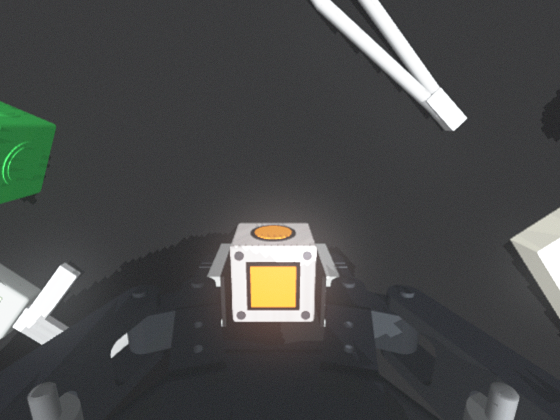

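Held squarely at wrist (273,272). I carry it to the middle square pocket and turn it back to -6°.

Request:
{"api": "carry_out", "payload": {
  "offset": [
    [0,0,0.3],
    [0,0,0.8],
    [0.1,-0.2,0.9],
    [0.3,-0.45,0.3],
    [0.4,-0.6,0]
  ],
  "rotation": [
    [0,0,0],
    [0,0,0.5],
    [0,0,0.9],
    [0,0,0.9],
    [0,0,0.9]
  ],
  "grip": [0.25,0.25,0.25,0.25,0.25]
}}

```text
t: 16.05
ee_pos: [0.465, -0.1503, 0.1225]
tcp_rot: [0.871, 0.491, 0.002, 0.002]
contact_force: [1.5, 0.5, -1.1]
grip_width: 0.0374
```

Request:
{"api": "carry_out", "payload": {
  "offset": [
    [0.4,-0.6,0],
    [0.4,-0.6,0],
    [0.4,-0.6,0],
    [0.4,-0.6,0],
    [0.4,-0.6,0]
  ],
  "rotation": [
    [0,0,0.9],
    [0,0,0.9],
    [0,0,0.9],
    [0,0,0.9],
    [0,0,0.9]
  ],
  "grip": [0.25,0.25,0.25,0.25,0.25]
}}

```text
t: 16.55
ee_pos: [0.5441, -0.2708, 0.1201]
tcp_rot: [0.784, 0.621, 0.0, 0.001]
contact_force: [1.2, -0.1, -0.5]
grip_width: 0.0371
```

Request:
{"api": "carry_out", "payload": {
  "offset": [
    [0.3,-0.3,0],
    [0.09,-0.1,0],
    [0,0,0],
    [0,0,0]
  ],
  "rotation": [
    [0,0,0.9],
    [0,0,0.9],
    [0,0,0.04],
    [0,0,0]
  ],
  "grip": [0.25,0.25,0.25,0.25]
}}

```text
t: 16.95
ee_pos: [0.5588, -0.2855, 0.1195]
tcp_rot: [0.744, 0.668, 0.0, 0.0]
contact_force: [0.1, 0.0, -0.3]
grip_width: 0.0373
```

```bash
python3 look.py l;python3 -c "
from h import *;print(R.from_quat(robot.state()['tcp_rot']).as_matrix()[:,1])"
```

```text
[ 0.55875508 -0.28548769  0.11951633] 0.03731826387936013 [ 0.05009968  0.04424136 -0.30227468] [-0.01970327 -0.04156119 -0.04827399]
[ 9.94288002e-01 -1.06729411e-01  4.49559161e-04]
```

View pics/wl.png

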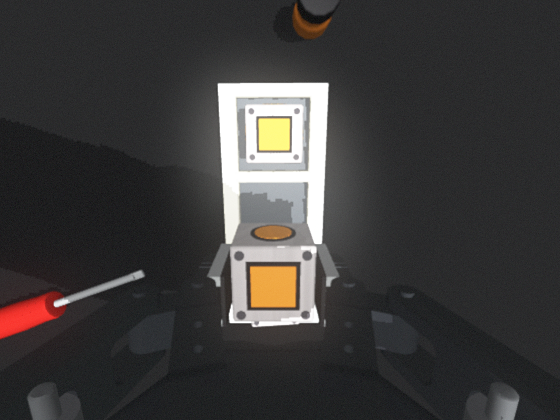

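The first cube sits flat and centred in its pocket at wrist (274,133). The middle pocket is aligned below the held cube, so I lower it.

Request:
{"api": "carry_out", "payload": {
  "offset": [
    [0.02,0,-0.6],
    [0,0,-0.8],
    [0,0,-0.45],
    [0,0,-0.12],
    [0,0,-0.05]
  ],
  "rotation": [
    [0,0,0],
    [0,0,0],
    [0,0,0],
    [0,0,0],
    [0,0,0]
  ],
  "grip": [0.25,0.25,0.25,0.25,0.25]
}}

```text
t: 17.5
ee_pos: [0.5594, -0.2853, 0.0384]
tcp_rot: [0.744, 0.669, -0.0, -0.0]
contact_force: [0.6, -0.1, -0.5]
grip_width: 0.0375
```

Request:
{"api": "carry_out", "payload": {
  "offset": [
    [0,0,-0.03],
    [0,0,-0.03],
    [0,0,0]
  ],
  "rotation": [
    [0,0,0],
    [0,0,0],
    [0,0,0]
  ],
  "grip": [0.25,0.25,0.25]
}}

```text
t: 17.8
ee_pos: [0.5599, -0.2858, 0.0364]
tcp_rot: [0.743, 0.669, 0.0, 0.001]
contact_force: [0.0, 0.2, -1.3]
grip_width: 0.0376
```

Request:
{"api": "carry_out", "payload": {
  "offset": [
    [0,0,-0.02],
    [0,0,-0.015],
    [0,0,0]
  ],
  "rotation": [
    [0,0,0],
    [0,0,0],
    [0,0,0]
  ],
  "grip": [0.25,0.25,0.25]
}}

```text
t: 18.1
ee_pos: [0.5598, -0.2857, 0.0347]
tcp_rot: [0.743, 0.669, 0.0, 0.0]
contact_force: [-0.4, 1.1, 5.2]
grip_width: 0.0369
```

Contact at 5 N, seated. I release it and travel to the stickered cell.

Request:
{"api": "carry_out", "payload": {
  "offset": [
    [0,0,0.02],
    [0,0,0],
    [0,0,0],
    [0,0,0.5],
    [0,0,1.0]
  ],
  "rotation": [
    [0,0,0],
    [0,0,0],
    [0,0,0],
    [0,0,0],
    [0,0,0]
  ],
  "grip": [0.25,0.7,0.7,0.7,0.7]
}}

```text
t: 18.6
ee_pos: [0.5578, -0.2847, 0.093]
tcp_rot: [0.743, 0.669, -0.001, -0.003]
contact_force: [0.8, -0.6, -0.5]
grip_width: 0.0593
```

Request:
{"api": "carry_out", "payload": {
  "offset": [
    [-0.2,0.4,0.6],
    [-0.3,1,0],
    [-0.3,1,0],
    [-0.3,1,0],
    [-0.3,1,0]
  ],
  "rotation": [
    [0,0,0.3],
    [0,0,0.3],
    [0,0,0.3],
    [0,0,0.3],
    [0,0,0.3]
  ],
  "grip": [0.8,0.8,0.8,0.8,0.8]
}}

```text
t: 19.1
ee_pos: [0.5029, -0.1083, 0.1191]
tcp_rot: [0.707, 0.707, 0.0, 0.0]
contact_force: [1.0, 0.1, 0.2]
grip_width: 0.0683
```

Request:
{"api": "carry_out", "payload": {
  "offset": [
    [-0.3,1,0],
    [-0.3,1,0],
    [-0.3,1,0],
    [-0.3,1,0],
    [-0.3,1,0]
  ],
  "rotation": [
    [0,0,0],
    [0,0,0],
    [0,0,0],
    [0,0,0],
    [0,0,0]
  ],
  "grip": [0.8,0.8,0.8,0.8,0.8]
}}

```text
t: 19.6
ee_pos: [0.4429, 0.0918, 0.1193]
tcp_rot: [0.707, 0.707, 0.0, 0.0]
contact_force: [0.2, 0.5, 0.4]
grip_width: 0.0684
```

Request:
{"api": "carry_out", "payload": {
  "offset": [
    [-0.3,1,0],
    [-0.3,1,0],
    [-0.17,0.8,0],
    [0,0.4,0],
    [0,0,0]
  ],
  "rotation": [
    [0,0,0],
    [0,0,0],
    [0,0,0],
    [0,0,0],
    [0,0,0]
  ],
  "grip": [0.8,0.8,0.8,0.8,0.8]
}}

```text
t: 20.1
ee_pos: [0.4126, 0.2202, 0.1191]
tcp_rot: [0.706, 0.708, 0.0, -0.0]
contact_force: [-1.2, 0.6, 0.2]
grip_width: 0.0687
```

```bash
python3 look.py m scene; python3 meas.py pics/wm.png |grep -v 0.018
```

```text
[0.4125744  0.22016717 0.11913387] 0.06870442902426861 [-1.15483752  0.58447565  0.19079804] [ 0.00469193 -0.00224436  0.03568807]
pose [0.4127 0.2182 0.119 ]
glass [272. 219.] 733 0.034 [ 0.4133  0.2184  0.0318  0.0319 89.9788]
white [200.  36.] 7331 0.034 [0.367  0.3364 0.0659 0.0463 0.0208]
white [526. 318.] 2029 0.034 [ 0.6237  0.1305  0.028   0.0773 50.1207]
white [417. 373.] 662 0.034 [ 0.5383  0.0789  0.0336  0.0216 87.1639]
grey [200.  72.] 10447 0.008 [0.3614 0.3254 0.1233 0.0862 0.026 ]
grey [297. 214.] 1129 0.008 [0.4279 0.2132 0.0463 0.0749 3.891 ]
grey [435. 350.] 2728 0.008 [ 0.5701  0.0647  0.0925  0.0687 85.0544]
red [459. 112.] 26363 0.034 [ 0.5444  0.2912  0.1273  0.1168 89.0834]
red [272. 219.] 551 0.034 [ 0.4129  0.2178  0.0194  0.0193 89.981 ]
```

View pics/wm.png

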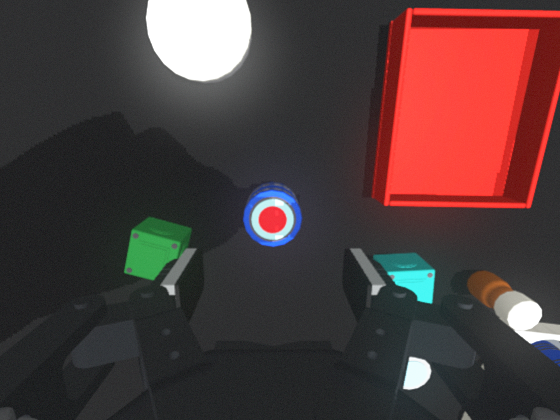

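View pics/sm.png

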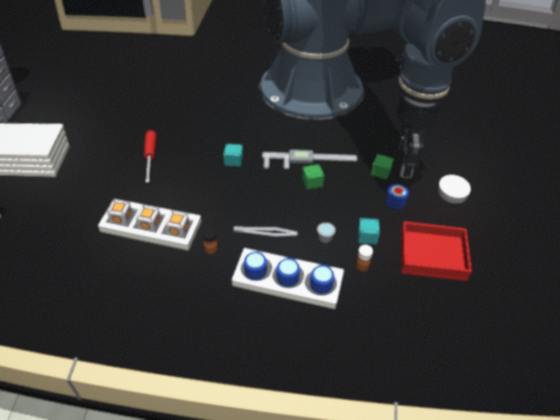

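Trays are both full and correct in the scene view, and the stickered cell is at wrist (272,219). The green and turquoise cubes stand near the finger paths, so I check clearances and the bin centre.

Run:
```python
from h import *
np.set_printoptions(precision=4,suppress=True)
im=cv2.cvtColor(cv2.imread("pics/wm.png"),cv2.COLOR_BGR2RGB);H=hsv(im);h,s,v=H[...,0],H[...,1],H[...,2]
for nm,m in [("green",(h>50)&(h<72)&(s>150)&(v>50)),("turq",(h>78)&(h<95)&(s>150)&(v>60))]:
    for c,st,k in blobs(m,400):
        cs,_=cv2.findContours(k.astype(np.uint8),cv2.RETR_EXTERNAL,cv2.CHAIN_APPROX_NONE)
        ap=cv2.approxPolyDP(cv2.convexHull(max(cs,key=len)),4,True)[:,0]
        print(nm)
        for p,a,b in zip(ap,cast("wrist",ap,.034),cast("wrist",ap,0)): print(p,a[:2],b[:2])
m=((h<6)|(h>174))&(s>150)&(v>80)
for c,st,k in blobs(m,3000):
    cs,_=cv2.findContours(k.astype(np.uint8),cv2.RETR_EXTERNAL,cv2.CHAIN_APPROX_NONE)
    ap=cv2.approxPolyDP(cv2.convexHull(max(cs,key=len)),4,True)[:,0]
    print("bin")
    for p,a,b in zip(ap,cast("wrist",ap,.030),cast("wrist",ap,0)): print(p,a[:2],b[:2])
```

```text
green
[189 228] [0.3511 0.2113] [0.3411 0.1994]
[187 246] [0.3485 0.1969] [0.3381 0.1827]
[153 279] [0.3198 0.1691] [0.3049 0.1506]
[124 272] [0.298  0.1752] [0.2796 0.1576]
[131 231] [0.3076 0.2089] [0.2907 0.1967]
[148 217] [0.3215 0.2199] [0.3068 0.2094]
turq
[374 255] [0.4909 0.1894] [0.5032 0.1741]
[416 254] [0.5229 0.1902] [0.5403 0.175 ]
[434 269] [0.5384 0.1777] [0.5582 0.1604]
[432 302] [0.5408 0.1487] [0.5611 0.1268]
[419 301] [0.5303 0.1496] [0.5489 0.1279]
[397 285] [0.5112 0.1638] [0.5268 0.1444]
bin
[559  10] [0.5942 0.3552] [0.6191 0.3648]
[559  93] [0.6065 0.306 ] [0.6332 0.3088]
[529 208] [0.6044 0.2255] [0.6307 0.2172]
[391 206] [0.5015 0.2271] [0.5136 0.219 ]
[371 196] [0.486  0.2348] [0.496  0.2277]
[392  20] [0.4895 0.3498] [0.4999 0.3586]
[407   8] [0.4982 0.3565] [0.5099 0.3663]
```

Request:
{"api": "carry_out", "payload": {
  "offset": [
    [0,0,-0.6],
    [0,0,-0.9],
    [0,0,-0.81],
    [0,0,0],
    [0,0,0]
  ],
  "rotation": [
    [0,0,0],
    [0,0,0],
    [0,0,0],
    [0,0,0],
    [0,0,0]
  ],
  "grip": [0.68,0.68,0.68,0.3,0.3]
}}

```text
t: 20.7
ee_pos: [0.4128, 0.2176, 0.0273]
tcp_rot: [0.708, 0.706, -0.0, -0.0]
contact_force: [0.2, 0.2, 0.4]
grip_width: 0.0416
```

Request:
{"api": "carry_out", "payload": {
  "offset": [
    [0,0,0]
  ],
  "rotation": [
    [0,0,0]
  ],
  "grip": [0.3]
}}

```text
t: 20.8
ee_pos: [0.4139, 0.2185, 0.0283]
tcp_rot: [0.708, 0.707, 0.001, 0.0]
contact_force: [-0.6, 0.1, -0.8]
grip_width: 0.0414
```

```bash
python3 look.py n
```

```text
[0.41386027 0.21847298 0.02834881] 0.04139531581077466 [-0.6256376   0.09075748 -0.79981029] [-0.00691383 -0.00799814  0.00800156]
```

View pics/wn.png

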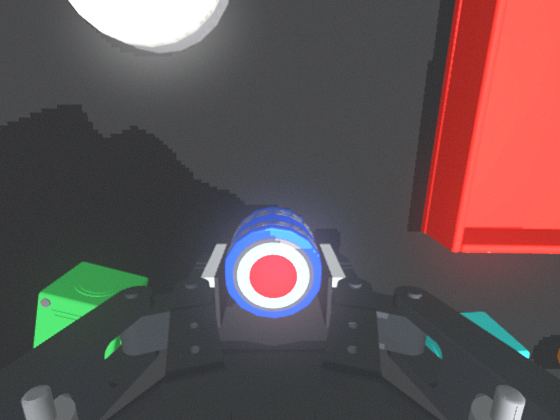

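The stickered cell is centred in the jaws at wrist (273,275). I move it to the bin centre.

Request:
{"api": "carry_out", "payload": {
  "offset": [
    [0,0,0.3],
    [0,0,0.8],
    [0.2,0.1,0.9],
    [0.6,0.3,0.3],
    [0.8,0.45,0]
  ],
  "rotation": [
    [0,0,0],
    [0,0,0],
    [0,0,0],
    [0,0,0],
    [0,0,0]
  ],
  "grip": [0.3,0.3,0.3,0.3,0.3]
}}

```text
t: 21.35
ee_pos: [0.4787, 0.2532, 0.123]
tcp_rot: [0.707, 0.707, 0.003, 0.001]
contact_force: [1.5, 1.2, -0.7]
grip_width: 0.0416
```

Request:
{"api": "carry_out", "payload": {
  "offset": [
    [0.9,0.45,0],
    [0.7,0.35,0],
    [0.29,0.18,0],
    [0,0,0],
    [0,0,0]
  ],
  "rotation": [
    [0,0,0],
    [0,0,0],
    [0,0,0],
    [0,0,0],
    [0,0,0]
  ],
  "grip": [0.3,0.3,0.3,0.3,0.3]
}}

```text
t: 21.85
ee_pos: [0.5522, 0.2914, 0.1194]
tcp_rot: [0.707, 0.707, 0.0, 0.0]
contact_force: [-0.5, -0.7, -0.5]
grip_width: 0.0417
```

```bash
python3 look.py o side
```

```text
[0.55219489 0.29144337 0.11940147] 0.04171135287810854 [-0.46244947 -0.74258531 -0.47005783] [0.01450606 0.02899532 0.00056179]
```

View pics/wo.png

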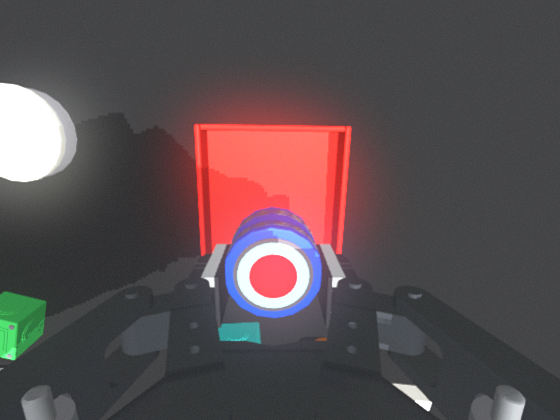

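View pics/so.png

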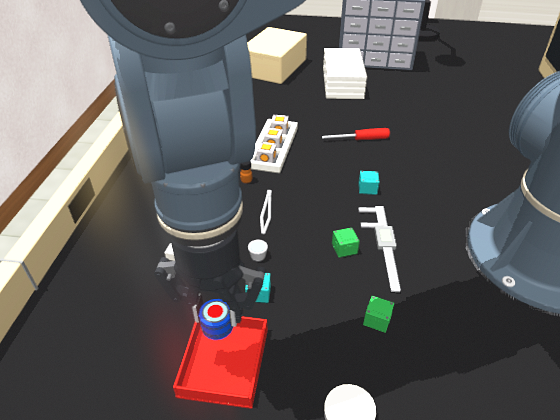

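The bin's far rim spans columns 195–350 around the cell at column 273, so it is centred. I lower it.

Request:
{"api": "carry_out", "payload": {
  "offset": [
    [0,0,-0.6],
    [0,0,-0.8],
    [0,0,-0.5],
    [0,0,-0.12],
    [0,0,-0.06]
  ],
  "rotation": [
    [0,0,0],
    [0,0,0],
    [0,0,0],
    [0,0,0],
    [0,0,0]
  ],
  "grip": [0.3,0.3,0.3,0.3,0.3]
}}

```text
t: 22.45
ee_pos: [0.552, 0.2914, 0.036]
tcp_rot: [0.707, 0.707, -0.0, -0.0]
contact_force: [-0.2, -1.2, 0.0]
grip_width: 0.0418
```

Request:
{"api": "carry_out", "payload": {
  "offset": [
    [0,0,-0.04],
    [0,0,-0.02],
    [0,0,0]
  ],
  "rotation": [
    [0,0,0],
    [0,0,0],
    [0,0,0]
  ],
  "grip": [0.3,0.3,0.3]
}}

```text
t: 22.75
ee_pos: [0.5527, 0.2918, 0.0339]
tcp_rot: [0.707, 0.707, 0.001, 0.0]
contact_force: [-0.3, 0.7, -0.6]
grip_width: 0.0418
```

Request:
{"api": "carry_out", "payload": {
  "offset": [
    [0,0,-0.025],
    [0,0,-0.015],
    [0,0,0]
  ],
  "rotation": [
    [0,0,0],
    [0,0,0],
    [0,0,0]
  ],
  "grip": [0.3,0.3,0.3]
}}

```text
t: 23.05
ee_pos: [0.5524, 0.2916, 0.0315]
tcp_rot: [0.707, 0.707, -0.0, 0.0]
contact_force: [0.1, -0.3, -0.5]
grip_width: 0.0418
```

Request:
{"api": "carry_out", "payload": {
  "offset": [
    [0,0,-0.015],
    [0,0,0]
  ],
  "rotation": [
    [0,0,0],
    [0,0,0]
  ],
  "grip": [0.3,0.3]
}}

```text
t: 23.25
ee_pos: [0.5523, 0.2915, 0.0308]
tcp_rot: [0.707, 0.707, -0.0, -0.0]
contact_force: [-0.3, 0.3, 0.1]
grip_width: 0.0421
```

Request:
{"api": "carry_out", "payload": {
  "offset": [
    [0,0,-0.015],
    [0,0,0]
  ],
  "rotation": [
    [0,0,0],
    [0,0,0]
  ],
  "grip": [0.3,0.3]
}}

```text
t: 23.45
ee_pos: [0.5524, 0.2916, 0.0303]
tcp_rot: [0.707, 0.707, 0.0, -0.0]
contact_force: [-0.8, -0.4, -0.4]
grip_width: 0.042
```

Request:
{"api": "carry_out", "payload": {
  "offset": [
    [0,0,-0.015],
    [0,0,0]
  ],
  "rotation": [
    [0,0,0],
    [0,0,0]
  ],
  "grip": [0.3,0.3]
}}

```text
t: 23.65
ee_pos: [0.5523, 0.2916, 0.0296]
tcp_rot: [0.707, 0.707, -0.0, -0.0]
contact_force: [0.9, -0.1, -0.3]
grip_width: 0.0417
```

```bash
python3 look.py p side; python3 -c "
import cv2;cv2.imwrite('pics/c4.png',cv2.resize(cv2.imread('pics/sp.png')[270:410,140:300],(640,560),interpolation=cv2.INTER_CUBIC))"
```

```text
[0.55234412 0.29158736 0.02960571] 0.04166411468580323 [ 0.92489619 -0.11795197 -0.2932856 ] [-0.03348802 -0.01485279 -0.0162263 ]
```

View pics/c4.png

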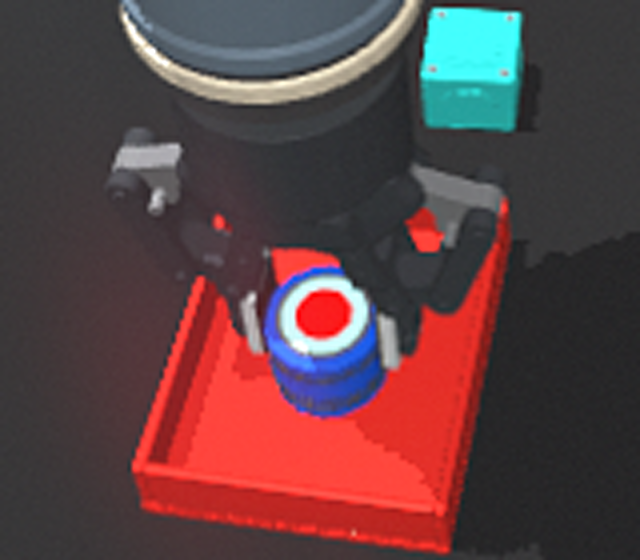

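The cell is upright inside the bin, with the fingers clear of the walls. I keep lowering in small steps until contact.

Request:
{"api": "carry_out", "payload": {
  "offset": [
    [0,0,-0.015],
    [0,0,0]
  ],
  "rotation": [
    [0,0,0],
    [0,0,0]
  ],
  "grip": [0.3,0.3]
}}

```text
t: 23.95
ee_pos: [0.5524, 0.2916, 0.029]
tcp_rot: [0.707, 0.707, -0.0, -0.0]
contact_force: [-0.2, 0.5, 0.1]
grip_width: 0.0418
```

Request:
{"api": "carry_out", "payload": {
  "offset": [
    [0,0,-0.015],
    [0,0,0]
  ],
  "rotation": [
    [0,0,0],
    [0,0,0]
  ],
  "grip": [0.3,0.3]
}}

```text
t: 24.15
ee_pos: [0.5524, 0.2917, 0.0286]
tcp_rot: [0.707, 0.707, 0.0, -0.0]
contact_force: [-0.7, -0.4, 1.7]
grip_width: 0.0419
```

Request:
{"api": "carry_out", "payload": {
  "offset": [
    [0,0,-0.015],
    [0,0,0]
  ],
  "rotation": [
    [0,0,0],
    [0,0,0]
  ],
  "grip": [0.3,0.3]
}}

```text
t: 24.35
ee_pos: [0.5525, 0.2917, 0.0286]
tcp_rot: [0.707, 0.707, 0.0, 0.0]
contact_force: [-3.7, -1.8, 11.0]
grip_width: 0.0424
```

Contact at 11 N. I ease off, open a little and lift away.

Request:
{"api": "carry_out", "payload": {
  "offset": [
    [0,0,0.02],
    [0,0,0],
    [0,0,0],
    [0,0,0.4],
    [0,0,0.9]
  ],
  "rotation": [
    [0,0,0],
    [0,0,0],
    [0,0,0],
    [0,0,0],
    [0,0,0]
  ],
  "grip": [0.3,0.62,0.62,0.62,0.62]
}}

```text
t: 24.85
ee_pos: [0.5507, 0.2907, 0.0785]
tcp_rot: [0.707, 0.707, -0.002, -0.001]
contact_force: [0.8, -0.4, 1.0]
grip_width: 0.0525
```

Request:
{"api": "carry_out", "payload": {
  "offset": [
    [-0.1,-0.2,0.9],
    [-0.5,-0.8,0.7],
    [-0.6,-0.9,0.3],
    [-0.6,-0.9,0],
    [-0.4,-0.8,0]
  ],
  "rotation": [
    [0,0,0],
    [0,0,0],
    [0,0,0],
    [0,0,0],
    [0,0,0]
  ],
  "grip": [0.62,0.62,0.62,0.62,0.62]
}}

```text
t: 25.35
ee_pos: [0.463, 0.1463, 0.1571]
tcp_rot: [0.707, 0.707, 0.0, 0.0]
contact_force: [1.0, -0.4, -0.3]
grip_width: 0.0529
```

Request:
{"api": "carry_out", "payload": {
  "offset": [
    [-0.3,-0.5,0.5],
    [0,0,0.3],
    [0,0,0]
  ],
  "rotation": [
    [0,0,0],
    [0,0,0],
    [0,0,0]
  ],
  "grip": [0.62,0.62,0.62]
}}

```text
t: 25.65
ee_pos: [0.4534, 0.1277, 0.1903]
tcp_rot: [0.708, 0.707, 0.001, 0.001]
contact_force: [0.3, 0.6, 0.1]
grip_width: 0.053
```

```bash
python3 look.py q side
python3 - <<'E'
from h import *
np.set_printoptions(precision=4,suppress=True)
cv2.imwrite("pics/scq.png",robot.camera("scene")[:,:,::-1])
a=cv2.imread("pics/scq.png")[140:310,90:480];b=cv2.imread("pics/sq.png")[100:410,160:400]
cv2.imwrite("pics/c5.png",cv2.resize(a,(780,340),interpolation=cv2.INTER_CUBIC));cv2.imwrite("pics/c6.png",cv2.resize(b,(464,600),interpolation=cv2.INTER_CUBIC))
for n,f in (("scene","pics/scq.png"),("side","pics/sq.png")):
    im=cv2.cvtColor(cv2.imread(f),cv2.COLOR_BGR2RGB);H=hsv(im);h,s,v=H[...,0],H[...,1],H[...,2]
    for nm,m,z in [("glass",(h>80)&(h<112)&(s>15)&(s<150)&(v>170),.042),("amber",(h>8)&(h<28)&(s>130)&(v>170),.042)]:
        for c,st,k in blobs(m,30): print(n,nm,c.round(1),st[2:],cast(n,c,z)[0][:2])
E
```

```text
[0.45340664 0.12770874 0.1903341 ] 0.05296727367523132 [0.2539917  0.61386883 0.08045766] [-0.04871142  0.00608029 -0.00483329]
scene glass [325.7 229.3] [ 16  12 159] [0.553  0.0711]
scene glass [438.  243.8] [ 18  15 102] [0.5597 0.2915]
scene glass [254.8 259.6] [ 19  17 245] [ 0.6465 -0.0546]
scene glass [287.9 266.4] [ 19  17 249] [0.6534 0.0081]
scene glass [322.3 273.4] [ 20  16 256] [0.6607 0.0721]
scene amber [118.  206.5] [11  6 52] [ 0.5534 -0.3537]
scene amber [146.8 212.5] [11  8 59] [ 0.5608 -0.2892]
scene amber [175.9 218.3] [11  8 62] [ 0.5673 -0.2265]
side glass [212.8 191.4] [20 11 49] [ 0.648  -0.0526]
side glass [201.9 210.1] [19 12 58] [0.6554 0.0058]
side glass [479.2 232.2] [ 20  33 356] [0.1311 0.0004]
side glass [184.4 233.8] [ 9 14 36] [0.6705 0.0733]
side glass [257.3 245.9] [ 15  12 136] [0.5331 0.0866]
side glass [221.9 348.1] [21 20 63] [0.55  0.295]
```

View pics/c5.png

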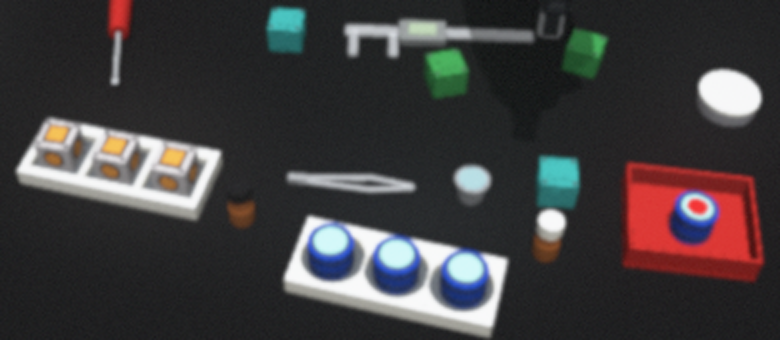

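View pics/c6.png

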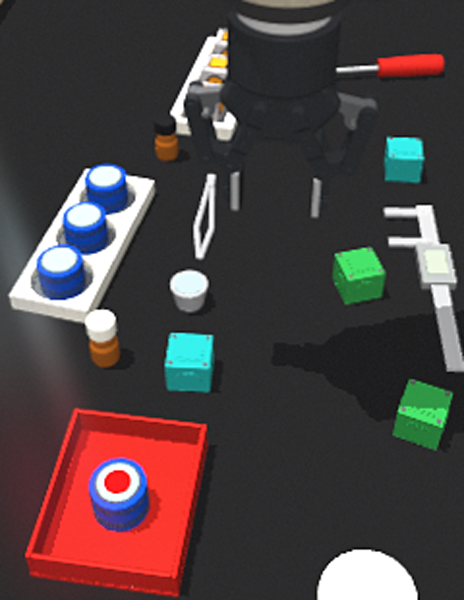

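All five parts are upright in their places. The pre-placed parts have not moved: scene pixels (254.8,259.6) and (118.0,206.5) match the start to 0.1 px. The arm is clear, so I hand in.

```bash
python3 -c "
from rig import robot
print(robot.sign_off())"
```

```text
the job is handed in; nothing more can be done
None
```

The sorting is done and handed in at about 26 s of the 99 s allowed. In the order asked, the two good cells went into the round tray's +62 and middle pockets. The two cubes then went into the square tray's +62 and middle pockets, and the stickered cell stands upright near the middle of the bin floor. Each part was lowered until the wrist felt 5–11 N of contact before release.

**Last checks:**
- The final scene view shows all five parts upright in their places, about 1–4 mm from the measured pocket centres. The stickered cell reads 4–6 mm from the bin centre.
- The side view agrees for the cells and the bin. The arm hid part of the square tray there.
- The two parts already in the trays sit within 0.1 pixel of where they started in the scene view.

**What disagreed:**
- The stickered cell touched the bin floor about 2 mm lower than I had worked out, perhaps from a small slip in the grip.
- In the side view, one cell in the +62 pocket measured about 10 mm off in x, but only part of its lens was picked up. The scene view put it within 2 mm of the pocket centre.

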